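# Knock a stuck shortbread out of its mould

## Robot

A 6-joint arm with a two-finger parallel gripper is mounted at the origin on the work surface. World frame = base frame: x ahead of the robot, y to its left, z up, the work surface at z = 0. Lengths are in m, angles in rad, forces in N, time in s.
With the tool pointing down it reaches from about 0.325 to 0.9 m from the base axis. Payload 6.1 kg.
Tool frame: the origin (TCP) lies between the finger pads; the fingertips stand 22 mm ahead of it and the grasp point (between the pads) lies 3 mm ahead of it (robot.tip_extent is the distance from the TCP to the fingertips, in m); x points along the fingers, z is the direction in which the jaws open and shut, and the axes are right-handed (so a half turn about x gives the same grasp; the last joint's range is limited). The gripper opens to 85 mm and grips with 20 to 120 N. Pads are 22 mm wide; open, the fingers measure 114 mm over their backs; the gripper's body (76 mm by 85 mm) begins 54 mm behind the grasp point. The pads swing forward as they close: fully open they stand 13 mm farther back than shut.
Start: joints at [1.016, 0.22, 1.526, -0, 1.395, -0.126], TCP at [0.26, 0.568, 0.227] pointing down, gripper open.
Joint ranges: [-2.98, 2.98], [-0.91, 2.08], [0.09, 2.57], [-1.24, 4.39], [0.2, 2.65], [-2.68, 2.68]. Speed limits (rad/s): [2.57, 2.57, 3.01, 3.14, 3.14, 3.14].

## Interface

Orientations are given as a unit quaternion [x, y, z, w].
In Python, from cell import robot, grab_frame, camera_params gives the robot as it stands.
- The arm moves only by the tool jog_arm, never from a script. Its arguments are lists of equal length, an entry for each row: "jaw": the closure, from 0 (fully open) to 1 (shut); "slide": the shift along the tool's x, y, z in m, a list of three; "rot": the turn, a rotation vector about the tool's x, y, z in degrees, a list of three. In form: {"jaw": [jaw, ...], "slide": [[dx, dy, dz], ...], "rot": [[rx, ry, rz], ...]}. A call has exactly 5 rows; each row shifts and turns the commanded pose from where the row before left it, along the tool's axes as they then stand; what a row does not reach is not made up. A row lasts 1/8 s, in which the tool goes at most 62.5 mm and 10.7 degrees, less where a joint would pass 70% of its speed; a pose out of reach is approached as far as the arm can. A call is refused whole if a number of a shift passes 0.0625 or a number of a turn 10.7, either way. A call with a gripper value outside its range is refused whole. The fingers move at their own pace and stop on an object; "grip_force" is the grip in N (left out, the last holds). Time passes only in rows, so rows that do not move let the fingers close, or fill a call up. It gives the time, the measured TCP pose, the force and the opening at its end, in the units of the state.
- robot.observe(): the state, without advancing time (a new reading comes with each control period).
- grab_frame(name): name is "side" or "top" or "wrist"; returns the picture (400x640x3 uint8, red, green, blue); there is no depth.
- camera_params(name): a dict with "fx", "fy", "cx", "cy" (pixels), "R" (3x3) and "t" (3): a world point X has camera coordinates R X + t. Camera axes: x right, y down, z forward; pixel columns grow to the right and rows downward; lengths in m; the calibration is good to about 2 mm. A picture is of the moment at which its call begins: read the wrist's pose just before it. camera_params takes no time and is no camera call; for the wrist camera it gives the pose at the moment of the call.
- robot.job_done(): hands the job in, once; it reports no verdict.
The state is a dict: "time": time; "joint_positions": joint angles; "dq": joint speeds; "effort": joint torques, N m; "tcp_pos": TCP position; "tool_rot": TCP orientation; "force": force on the tool from outside, world axes, zero at the start; "torque": the same for the moment, N m; "grip_width": finger opening in m.
Only numpy, scipy, OpenCV 4.12 (cv2) and the standard library are available. Lean on these libraries where they do the work, as an engineer would, in place of code of your own. Each camera call takes 0.05 s, during which the arm holds its last target.

## Task

A thick shortbread is stuck below the rim of its pocket in the raised metal mould. Take the C-shaped knock-out tool by its wooden handle, bring its sprung rod in under the mould, feel for the hidden hole in the underside and gently, without cracking the shortbread or forcing the tool against the metal, push the shortbread up until rather more than half of its thickness stands above the rim, where the pocket's sprung cheek holds it. Then stand the tool back upright on the table clear of the mould, lift the shortbread out and lay it flat on the empty round cake board, leaving the cake, rolling pin, biscuit stack and palette knife where they are.

Things in the scene. Friction and masses are not known exactly. Their poses are not given: they have to be found in the camera images.
- mould: Aluminium mould: plate 90 (x) by 170 (y) mm, top (rim) at z = 112 mm, on two end legs, fixed. Origin on the table under the pocket's centre; z up; come in from its -x side. Open below for 63 mm either side of the centre in y; legs stand at y = +-77 mm (feet reach x = +-40 mm). Pocket: 51 mm wide, floor at z = 88 mm, with a round opening 24 mm wide in its floor.
- mould_under (a point): Point on the pocket's axis, 78 mm above the table, level with the underside of the steel guide bush (44 mm square, 6 mm thick) fixed under the plate; axes as the mould. The bush is eccentric: its one 12 mm through hole has its centre 4.5 mm off the pocket's axis, and the bush may be turned any way round, so the hole's direction from the axis is not known, nor seen from above: feel for it.
- shortbread_center (a point): Centre of the shortbread, a hard round golden biscuit 50 mm across, 22 mm thick, 45 g; z its axis. At first on the pocket's floor, top 2 mm below the rim; the rod meets its underside 10 mm above the bush's underside. A sprung cheek in the pocket's +y wall grips it: sliding it takes about 4 to 12 N and it stays where left. It cracks above 22 N.
- tool_grip (a point): Centre of the tool's upright wooden handle, 24 by 24 mm, 56 mm tall, 168 mm above the tool's underside; grip it from above across its y sides. z up. x points out of the C's open throat: slide the tool over the mould's -x edge with its x along the mould's x, foot below the plate, top arm above. The rod is straight under the handle. Tool 0.43 kg, stands on its foot.
- tool_foot (a point): Point on the tool's underside straight below handle and rod, same axes as the handle; at height 0 when it stands on the table. Steel frame: foot x = -75 to +60 mm, 40 wide, 10 thick, with a sleeve round the rod up to 20 mm; back post x = -75 to -61 mm; top arm x = -75 to +20 mm, 24 wide, 130 to 140 mm above the underside.
- rod: The tool's steel rod, 8 mm in diameter, flat tip up. Origin at the tip, 60 mm above the tool's underside when unloaded; z up. It is sprung: it can be pushed back into the tool by 12 mm, starting at about 2.4 N, then 0.8 N more per mm (12 N fully in), after which it is rigid. It must press on mould, bush or shortbread with no more than 22 N.
- cake_board: Empty round steel cake board, 140 mm in diameter, 5 mm thick, fixed on the table. Origin at the centre of its underside.
- cake: Chocolate cake 96 mm wide on its own steel disc 150 mm wide, 89 mm high; not to be disturbed. Origin at the underside.
- rolling_pin: White rolling pin 280 mm long along its y, 40 mm thick, on a flat rest; not to be disturbed.
- biscuit_stack: Stack of three biscuits 54 mm wide, 30 mm high; not to be disturbed.
- palette_knife: Palette knife lying along its x; not to be disturbed.
Not all that is in view belongs to the job. Of the things shaped like the cake_board, the steel one is meant.

How it is judged:
By the outcome, as a careful person would: the job done as asked, in the order asked, and still so for the second after the job is handed in, with the robot touching nothing.
It also fails if it takes over 72 s, if anything falls off the work surface, if the arm or the gripper's body presses on something with over 40 N, if the wrist force passes 120 N, or if a joint passes its speed limit or range.

## Working session

There is one attempt and no reset: what is moved stays moved. The work goes in short steps, Python scripts to look and compute and a tool call to move; the robot and the scene stay as the last step left them, time stands still between calls to the robot, and variables do not carry over. Pictures are saved under pics/ and viewed, and the job is handed in when it is done.

Besides the shell and the picture viewer there is one more tool, called after "Call:" by a JSON object that holds its "method" and its "body". jog_arm: Moves the arm, as the interface text tells. Its arguments: {"type":"object","properties":{"jaw":{"type":"array","items":{"type":"number"}},"slide":{"type":"array","items":{"type":"array","items":{"type":"number"}}},"rot":{"type":"array","items":{"type":"array","items":{"type":"number"}}},"grip_force":{"type":"number"}},"required":["jaw","slide","rot"]}

```bash
ls; mkdir -p pics
python3 - <<'E'
from cell import robot, grab_frame, camera_params
import cv2,numpy as np
print(robot.observe(), robot.tip_extent)
for n in ["side","top","wrist"]:
    p=camera_params(n)
    im=grab_frame(n); cv2.imwrite(f"pics/{n}0.png",im[:,:,::-1])
    print(n,{k:np.round(v,4).tolist() for k,v in p.items()})
E
```

```text
pics
{'time': 0.0, 'joint_positions': array([ 1.01589738e+00,  2.21224464e-01,  1.52763379e+00,  4.88779724e-05,
        1.39468869e+00, -1.26059476e-01]), 'dq': array([ 6.24323893e-04, -6.44896853e-06, -6.44212261e-04, -2.43228312e-03,
        1.61987176e-03, -7.20482847e-04]), 'effort': array([-9.19657068e-04, -4.96900070e+01, -3.89394021e+01, -3.72487957e-04,
        1.11934642e-02,  9.70603651e-06]), 'tcp_pos': array([0.259522  , 0.56789172, 0.22568828]), 'tool_rot': array([-0.38243904,  0.59557262,  0.38187501,  0.59431062]), 'force': array([ 0.41562833, -0.36762986, -0.46295656]), 'torque': array([-0.00295389, -0.00349023,  0.02115773]), 'grip_width': 0.08526729780414602} 0.022
side {'fx': 369.3087, 'fy': 369.3087, 'cx': 315.0545, 'cy': 209.2137, 'R': [[0.8322, -0.5544, -0.0065], [-0.3273, -0.4818, -0.8129], [0.4476, 0.6786, -0.5824]], 't': [-0.4853, 0.2437, 1.0771]}
top {'fx': 504.607, 'fy': 504.607, 'cx': 311.0953, 'cy': 194.2491, 'R': [[0.0128, -0.9999, -0.0035], [-0.9886, -0.0121, -0.1501], [0.15, 0.0053, -0.9887]], 't': [-0.1209, 0.5408, 1.4755]}
wrist {'fx': 352.085, 'fy': 352.085, 'cx': 319.0124, 'cy': 202.8713, 'R': [[0.4158, 0.9094, -0.0022], [0.8611, -0.3929, 0.3228], [0.2927, -0.1361, -0.9465]], 't': [-0.6232, -0.0418, 0.3817]}
```

View pics/side0.png

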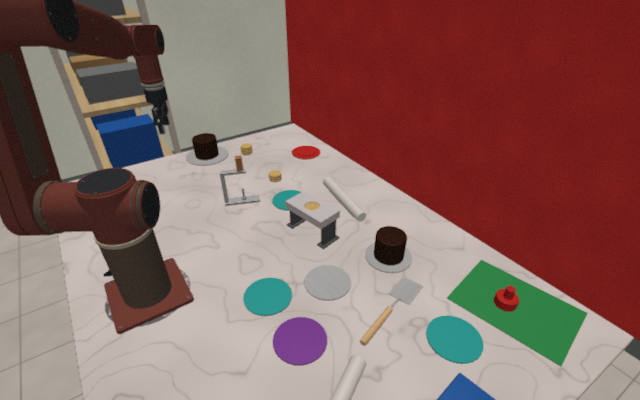

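View pics/top0.png

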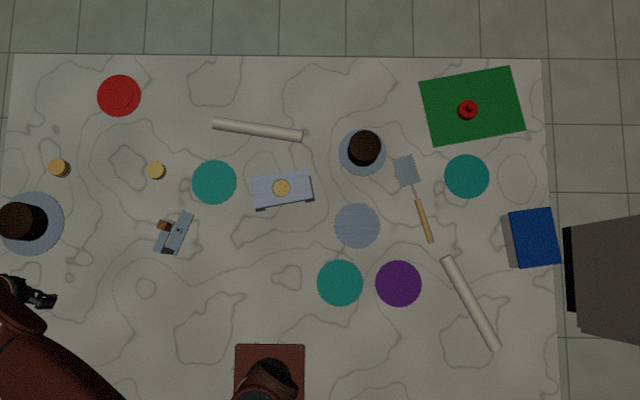

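View pics/wrist0.png

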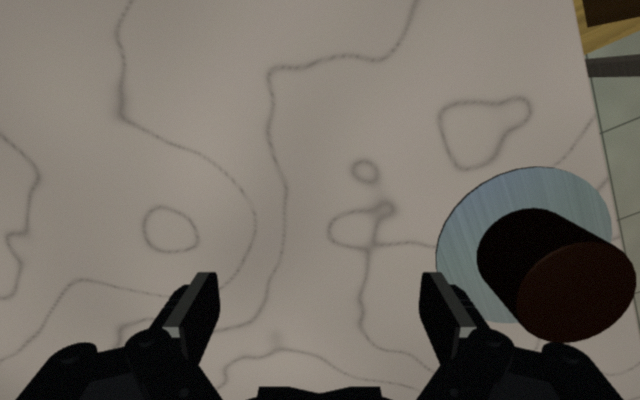

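```bash
cat > h.py <<'E'
from cell import robot, grab_frame, camera_params
import cv2,numpy as np
from scipy.spatial.transform import Rotation as Rn
def ray(p,uv):
    R=np.array(p['R']);t=np.array(p['t']);c=-R.T@t
    d=R.T@np.array([(uv[0]-p['cx'])/p['fx'],(uv[1]-p['cy'])/p['fy'],1.0]);return c,d
def onz(p,uv,z):
    c,d=ray(p,uv);return c+d*(z-c[2])/d[2]
def proj(p,X):
    q=np.array(p['R'])@np.array(X)+np.array(p['t']);return np.array([p['fx']*q[0]/q[2]+p['cx'],p['fy']*q[1]/q[2]+p['cy']])
def st():
    s=robot.observe();R=Rn.from_quat(s['tool_rot']).as_matrix();return s,R
E
python3 - <<'E'
import cv2
a=cv2.imread('pics/top0.png')
c=cv2.resize(a[190:270,130:220],None,fx=8,fy=7.4,interpolation=cv2.INTER_CUBIC)
cv2.imwrite('pics/z1.png',c)
c=cv2.resize(a[150:225,235:330],None,fx=8,fy=8,interpolation=cv2.INTER_CUBIC)
cv2.imwrite('pics/z2.png',c)
E
```

```text
(no output)
```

View pics/z1.png

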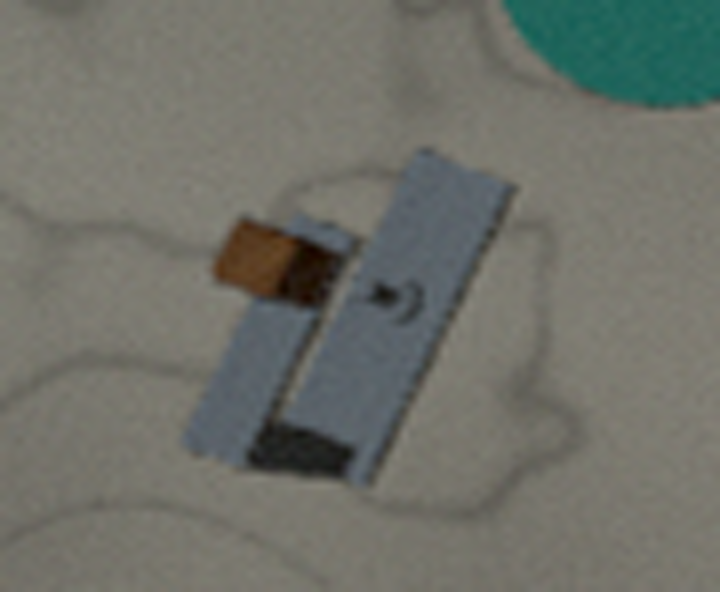

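View pics/z2.png

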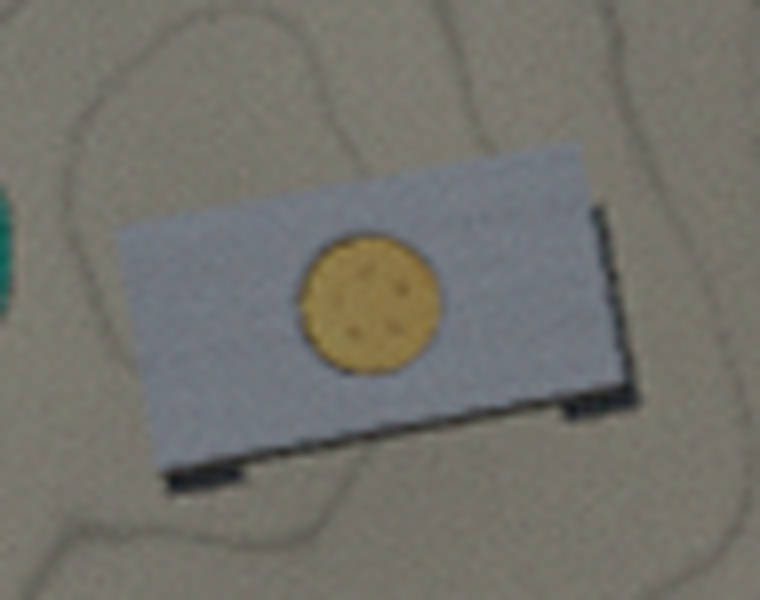

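Run:
```python
from h import *
a=cv2.imread('pics/top0.png');p=camera_params('top')
hsv=cv2.cvtColor(a,cv2.COLOR_BGR2HSV)
def z1(u,v): return (130+u/8-.5+.06, 190+v/7.4-.5+.06)
def z2(u,v): return (235+u/8-.5+.06,150+v/8-.5+.06)
print('foot corners')
F=[onz(p,z1(*q),.01) for q in [(425,150),(517,188),(372,486)]]
for f in F: print(f.round(4))
print('len',np.linalg.norm(F[1]-F[2]),'w',np.linalg.norm(F[0]-F[1]))
d=F[1]-F[2];yaw=np.arctan2(d[1],d[0]);print('yaw foot',np.degrees(yaw))
ux=np.array([np.cos(yaw),np.sin(yaw),0]);uy=np.array([-ux[1],ux[0],0])
print('foot origin', (F[1]-60e-3*ux+20e-3*uy).round(4),(F[2]+75e-3*ux+20e-3*uy).round(4),(F[0]-60e-3*ux-20e-3*uy).round(4))
print('handle top center', onz(p,z1(258,260),.196).round(4))
print('rod', onz(p,z1(382,293),.06).round(4), onz(p,z1(402,302),.02).round(4))
print('top arm corner', onz(p,z1(185,450),.14).round(4))
C=[onz(p,z2(*q),.112) for q in [(118,228),(580,142),(625,385),(160,468)]]
for c in C: print(c.round(4))
print([np.linalg.norm(C[i]-C[(i+1)%4]).round(4) for i in range(4)], np.mean(C,0).round(4))
for i,j in[(1,0),(2,3)]:
    d=C[j]-C[i];print('y dir',np.degrees(np.arctan2(d[1],d[0]))-90)
for i,j in[(3,0),(2,1)]:
    d=C[j]-C[i];print('x dir',np.degrees(np.arctan2(d[1],d[0])))
m=cv2.inRange(hsv,(12,90,60),(35,255,255)); 
n,l,s,c=cv2.connectedComponentsWithStats(m)
for k in range(1,n):
    if s[k,4]>60: print('yellow',s[k],c[k],onz(p,c[k],.110).round(4))
# steel board
b=a.astype(int); m=((b[:,:,0]-b[:,:,2])>8).astype(np.uint8)*255; m[hsv[:,:,1]>110]=0
m=cv2.morphologyEx(m,cv2.MORPH_OPEN,np.ones((3,3)))
n,l,s,c=cv2.connectedComponentsWithStats(m)
for k in range(1,n):
    if s[k,4]>150: print('steel',s[k],c[k],onz(p,c[k],.005).round(4))
```

```text
foot corners
[0.4939 0.2776 0.01  ]
[0.4786 0.2417 0.01  ]
[0.356  0.2905 0.01  ]
len 0.13196790823839202 w 0.03903164680214881
yaw foot -21.728303829004414
foot origin [0.4303 0.2825 0.01  ] [0.4331 0.2814 0.01  ] [0.4308 0.2812 0.01  ]
handle top center [0.4315 0.2827 0.196 ]
rod [0.4308 0.2774 0.06  ] [0.4303 0.2805 0.02  ]
top arm corner [0.365  0.3208 0.14  ]
[0.5763 0.0638 0.112 ]
[ 0.6099 -0.1019  0.112 ]
[ 0.5215 -0.1192  0.112 ]
[0.4896 0.0461 0.112 ]
[np.float64(0.169), np.float64(0.09), np.float64(0.1684), np.float64(0.0885)] [ 0.5493 -0.0278  0.112 ]
y dir 11.441816929664398
y dir 10.92641674858072
x dir 11.523175974783618
x dir 11.090012452823657
yellow [ 48 158  21  19 281] [ 57.13879004 166.96085409] [0.6026 0.6215 0.11  ]
yellow [146 161  20  18 247] [155.31174089 169.57489879] [0.5983 0.3366 0.11  ]
yellow [273 180  17  17 225] [280.76444444 187.58222222] [ 0.55   -0.0272  0.11  ]
yellow [415 199  19  44 252] [423.88095238 220.97222222] [ 0.4589 -0.4358  0.11  ]
yellow [157 220  10  10  68] [161.5        224.63235294] [0.4392 0.3096 0.11  ]
steel [339 133  45  43 566] [355.70848057 159.01766784] [ 0.6601 -0.2512  0.005 ]
steel [ 250  169   63   39 1503] [280.95675316 187.87890885] [ 0.5664 -0.0208  0.005 ]
steel [  11  192   53   63 1400] [ 42.40428571 221.70571429] [0.4527 0.7061 0.005 ]
steel [ 335  203   44   45 1566] [356.56130268 224.96360153] [ 0.4547 -0.2536  0.005 ]
steel [167 211  26  42 472] [179.32838983 230.88983051] [0.4299 0.2858 0.005 ]
steel [154 231  15  21 170] [160.69411765 240.76470588] [0.3992 0.3409 0.005 ]
```

```bash
cat >> h.py <<'E'
def rows(X,yaw,sgn=1):
    """delta to get TCP to X, tool x down, tool z = sgn*(y axis of yaw deg): total slide in current tool frame and rot vec deg"""
    s,R=st(); y=np.radians(yaw)
    zt=sgn*np.array([-np.sin(y),np.cos(y),0]); xt=np.array([0,0,-1.]); yt=np.cross(zt,xt)
    T=np.column_stack([xt,yt,zt])
    rv=Rn.from_matrix(R.T@T).as_rotvec(degrees=True)
    dx=np.array(X)-s['tcp_pos']
    return R.T@dx, rv, T.T@dx
E
python3 - <<'E'
from h import *
s,R=st();print(R.round(3)); print(np.degrees(np.arctan2(R[0,2],R[1,2])))
for sg in (1,-1):
  for r in rows((.431,.282,.30),-21.7,sg): print(sg,r.round(4))
E
```

```text
[[-0.001 -0.909  0.416]
 [-0.001  0.416  0.909]
 [-1.     0.    -0.002]]
24.567427148471083
1 [-0.0739 -0.2748 -0.1889]
1 [-2.8674 -0.0923 -0.013 ]
1 [-0.0741 -0.265  -0.2023]
-1 [-0.0739 -0.2748 -0.1889]
-1 [ 1.771325e+02 -2.010000e-02  1.426000e-01]
-1 [-0.0741  0.265   0.2023]
```

Call:
{"method": "jog_arm", "body": {"jaw": [0.2,0.2,0.2,0.2,0.2], "slide": [[-0.04,0,0],[-0.02,-0.038,-0.029],[-0.014,-0.038,-0.029],[0,-0.038,-0.029],[0,-0.038,-0.029]], "rot": [[-2.9,0,0],[0,0,0],[0,0,0],[0,0,0],[0,0,0]]}}

```text
time: 0.78
tcp_pos: [0.3588, 0.4032, 0.3009]
tool_rot: [-0.397, 0.585, 0.397, 0.585]
force: [0.7, 0.3, -0.4]
grip_width: 0.0683
```

Call:
{"method": "jog_arm", "body": {"jaw": [0.2,0.2,0.2,0.2,0.2], "slide": [[0,-0.038,-0.029],[0,-0.038,-0.029],[0,-0.037,-0.028],[0,0,0],[0,0,0]], "rot": [[0,0,0],[0,0,0],[0,0,0],[0,0,0],[0,0,0]]}}

```text
time: 1.4
tcp_pos: [0.4313, 0.283, 0.3006]
tool_rot: [-0.397, 0.585, 0.397, 0.585]
force: [0.1, 0.3, -0.1]
grip_width: 0.0681
```

Run:
```python
from h import *
s,R=st();print(s['time'],s['tcp_pos'],s['grip_width'],s['force'],s['joint_positions'])
for r in rows((.431,.282,.171),-21.7,1): print(r.round(4))
p=camera_params('wrist'); im=grab_frame('wrist'); cv2.imwrite('pics/w1.png',im[:,:,::-1])
print(proj(p,(.431,.282,.196)))
```

```text
1.4 [0.4313129  0.28299529 0.30061367] 0.06809591221543912 [ 0.06357931  0.34741738 -0.12812672] [ 4.27366095e-01 -8.28162947e-02  1.70833073e+00  5.15966518e-04
  1.51652395e+00 -7.64624838e-01]
[ 0.1296 -0.0002 -0.001 ]
[-0.0056  0.002  -0.039 ]
[ 1.296e-01 -1.000e-04 -1.000e-03]
[318.61812797 200.03212568]
```

View pics/w1.png

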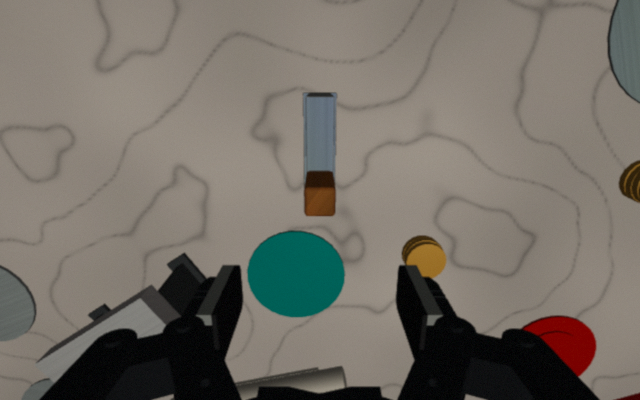

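Call:
{"method": "jog_arm", "body": {"jaw": [0.2,0.2,0.2,0.2,0.2], "slide": [[0.04,0,-0.0005],[0.04,0,0],[0.035,0,0],[0.0145,0,0],[0,0,0]], "rot": [[0,0,0],[0,0,0],[0,0,0],[0,0,0],[0,0,0]], "grip_force": 80}}

```text
time: 2.08
tcp_pos: [0.4305, 0.2829, 0.1707]
tool_rot: [-0.397, 0.585, 0.398, 0.584]
force: [0.1, 0.4, -0.7]
grip_width: 0.0685
```

Call:
{"method": "jog_arm", "body": {"jaw": [0.8,1,1,1,1], "slide": [[0,0,0],[0,0,0],[0,0,0],[0,0,0],[0,0,0]], "rot": [[0,0,0],[0,0,0],[0,0,0],[0,0,0],[0,0,0]], "grip_force": 80}}

```text
time: 2.7
tcp_pos: [0.4326, 0.2829, 0.173]
tool_rot: [-0.397, 0.584, 0.397, 0.586]
force: [-0.2, 0.6, 6.0]
grip_width: 0.022
```

Run:
```python
from h import *
s,R=st();print(s['time'],s['tcp_pos'],s['grip_width'],s['force'],s['torque'])
p=camera_params('wrist'); im=grab_frame('wrist'); cv2.imwrite('pics/w2.png',im[:,:,::-1])
```

```text
2.7 [0.43256382 0.28290621 0.17304274] 0.022047114827495582 [-0.16906062  0.58564545  6.01951429] [0.05375209 0.00990129 0.0122832 ]
```

View pics/w2.png

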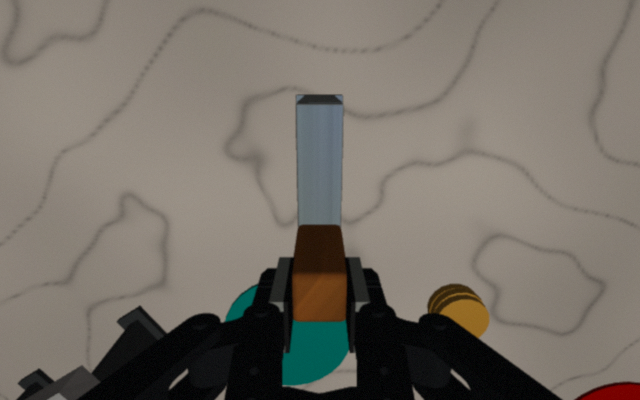

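Call:
{"method": "jog_arm", "body": {"jaw": [1,1,1,1,1], "slide": [[-0.01,0,0],[-0.01,0,0],[-0.005,0,0],[0,0,0],[0,0,0]], "rot": [[0,0,0],[0,0,0],[0,0,0],[0,0,0],[0,0,0]]}}

```text
time: 3.38
tcp_pos: [0.4311, 0.2822, 0.1959]
tool_rot: [-0.397, 0.585, 0.397, 0.585]
force: [-0.7, -0.2, -4.1]
grip_width: 0.0225
```

Run:
```python
from h import *
s,R=st();print(s['time'],s['tcp_pos'],s['grip_width'],s['force'],s['torque'])
print(R.round(4), s['joint_positions'])
for X in [(.37,-.06),(.40,-.06)]:
  for r in rows((*X,.19),11.2,1): print(r.round(4))
```

```text
3.375 [0.43110874 0.28223433 0.19591411] 0.022480016745140177 [-0.73617912 -0.24091063 -4.05212166] [-0.04021069 -0.108884   -0.03163224]
[[-7.000e-04 -9.293e-01  3.692e-01]
 [-3.000e-04  3.692e-01  9.293e-01]
 [-1.000e+00  5.000e-04 -6.000e-04]] [ 4.26543862e-01 -1.81499947e-02  1.84289736e+00 -4.51760933e-05
  1.31758244e+00 -7.66060046e-01]
[ 0.0061 -0.0696 -0.3406]
[-3.28682e+01 -2.34000e-02 -3.59000e-02]
[ 0.0059  0.1264 -0.3238]
[ 0.0061 -0.0975 -0.3295]
[-3.28682e+01 -2.34000e-02 -3.59000e-02]
[ 0.0059  0.097  -0.3297]
```

```bash
cat >> h.py <<'E'
def plan(X,yaw,n,sgn=1):
    s,R=st(); _,rv,_=rows(X,yaw,sgn); dx=(np.array(X)-s['tcp_pos'])/n
    print('rot/row',(rv/n).round(2))
    for i in range(n):
        print((R.T@dx).round(4)); R=R@Rn.from_rotvec(rv/n,degrees=True).as_matrix()
E
python3 - <<'E'
from h import *
plan((.375,-.06,.190),11.2,8)
E
```

```text
rot/row [-4.11 -0.   -0.  ]
[ 0.0008 -0.0093 -0.0423]
[ 0.0008 -0.0062 -0.0429]
[ 0.0008 -0.0031 -0.0432]
[ 0.0008 -0.     -0.0434]
[ 0.0008  0.0031 -0.0432]
[ 0.0007  0.0062 -0.0429]
[ 0.0007  0.0092 -0.0424]
[ 0.0007  0.0122 -0.0416]
```

Call:
{"method": "jog_arm", "body": {"jaw": [1,1,1,1,1], "slide": [[0,-0.0093,-0.0423],[0,-0.0062,-0.0429],[0,-0.0031,-0.0432],[0,0,-0.0434],[0,0.0031,-0.0432]], "rot": [[-4.11,0,0],[-4.11,0,0],[-4.11,0,0],[-4.11,0,0],[-4.11,0,0]]}}

```text
time: 4.0
tcp_pos: [0.3957, 0.0674, 0.196]
tool_rot: [-0.496, 0.504, 0.496, 0.504]
force: [0.6, -0.8, -3.8]
grip_width: 0.0221
```

Call:
{"method": "jog_arm", "body": {"jaw": [1,1,1,1,1], "slide": [[0,0.0062,-0.0429],[0,0.0092,-0.0424],[0,0.0122,-0.0416],[0,0,0],[0,0,0]], "rot": [[-4.11,0,0],[-4.11,0,0],[-4.11,0,0],[0,0,0],[0,0,0]]}}

```text
time: 4.62
tcp_pos: [0.3751, -0.0595, 0.1961]
tool_rot: [-0.546, 0.449, 0.546, 0.449]
force: [-0.1, -0.2, -4.4]
grip_width: 0.022
```

Run:
```python
from h import *
s,R=st();print(s['time'],s['tcp_pos'],s['grip_width'],s['force'],s['torque'])
print(R.round(4))
for n in ['wrist','top','side']:
  im=grab_frame(n); cv2.imwrite(f'pics/{n}3.png',im[:,:,::-1])
  if n=='top': cv2.imwrite('pics/z3.png',cv2.resize(im[140:280,220:360,::-1],None,fx=5,fy=4.2,interpolation=cv2.INTER_CUBIC))
  if n=='side': cv2.imwrite('pics/z3s.png',cv2.resize(im[150:300,220:380,::-1],None,fx=5,fy=4,interpolation=cv2.INTER_CUBIC))
```

```text
4.625 [ 0.37514041 -0.05954366  0.19607725] 0.022002689484353435 [-0.14580823 -0.16766249 -4.38005678] [0.04195753 0.00219705 0.01586043]
[[-2.000e-04 -9.812e-01 -1.928e-01]
 [ 9.000e-04 -1.928e-01  9.812e-01]
 [-1.000e+00  1.000e-04  9.000e-04]]
```

View pics/wrist3.png

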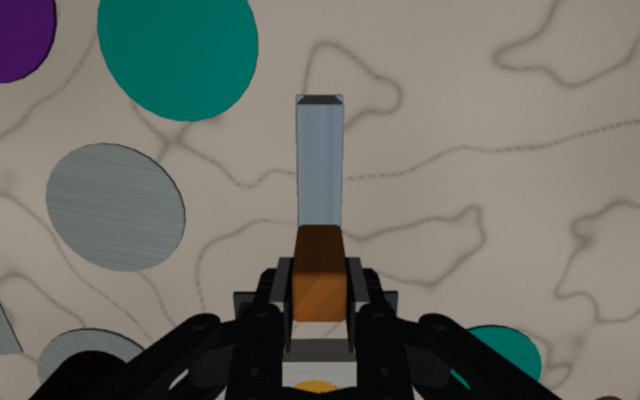

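View pics/z3.png

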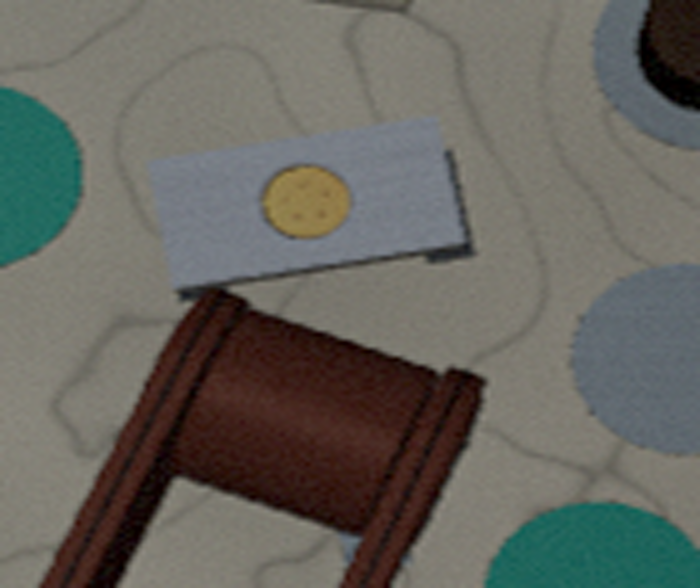

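View pics/z3s.png

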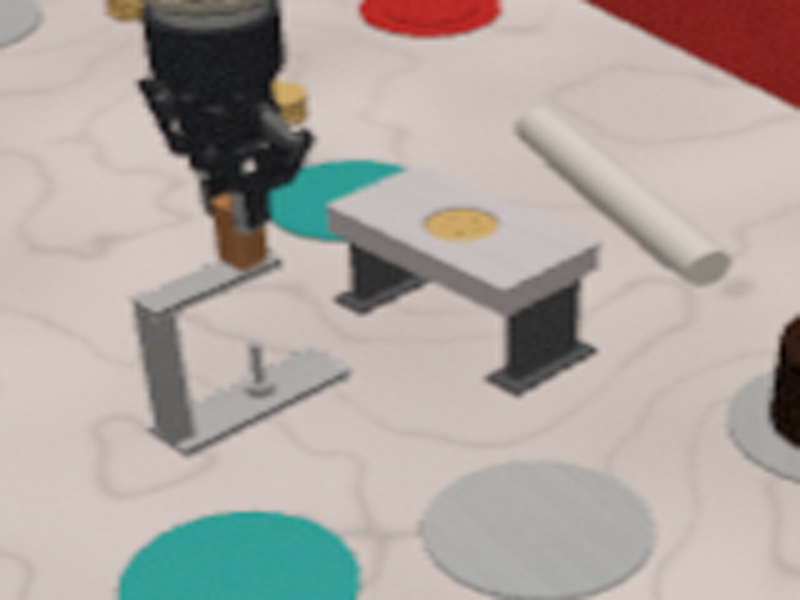

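Run:
```python
from h import *
p=camera_params('side')
def z3(u,v): return (220+u/5-.4,150+v/4-.375)
print('rod tip',onz(p,z3(256,346),.083).round(4),'sleeve mid top',onz(p,z3(260,380),.043).round(4))
print('TCP->', proj(p,(.3751,-.0595,.083))-[220,150], 'tip px',np.array(z3(256,346))-[220,150])
for n in ['side3','top3','side0','top0']:
    a=cv2.imread(f'pics/{n}.png');q=camera_params(n[:-1]);hsv=cv2.cvtColor(a,cv2.COLOR_BGR2HSV)
    m=cv2.inRange(hsv,(12,80,60),(35,255,255));k,l,s,c=cv2.connectedComponentsWithStats(m)
    for i in range(1,k):
        if s[i,4]>100:
            X=onz(q,c[i],.110)
            if abs(X[0]-.55)<.03 and abs(X[1]+.03)<.03:
                cn,_=cv2.findContours((l==i).astype(np.uint8),cv2.RETR_EXTERNAL,cv2.CHAIN_APPROX_NONE)
                e=cv2.fitEllipse(cn[0]);print(n,s[i,4],X.round(4),onz(q,e[0],.110).round(4))
# foot corners side: front right corner, front-left, back right
for nm,uv,z in [('foot front right top',(350,371),.033),('foot front left top',(313,349),.033),('arm front right',(281,262),.163),('back bottom corner', (187,452),.0231)]:
    print(nm,onz(p,z3(*uv),z).round(4))
u=np.radians(11.2);ux=np.array([np.cos(u),np.sin(u),0]);uy=np.array([-ux[1],ux[0],0]);T=np.array([.3751,-.0595,0])
print('expect',(T+.06*ux-.02*uy).round(4),(T+.06*ux+.02*uy).round(4),(T+.02*ux-.012*uy).round(4),(T-.075*ux-.02*uy).round(4))
```

```text
rod tip [ 0.3753 -0.0636  0.083 ] sleeve mid top [ 0.3776 -0.0583  0.043 ]
TCP-> [50.13003582 85.46070346] tip px [50.8   86.125]
top3 229 [ 0.5498 -0.0272  0.11  ] [ 0.5498 -0.0273  0.11  ]
top0 227 [ 0.5499 -0.0273  0.11  ] [ 0.5499 -0.0273  0.11  ]
foot front right top [ 0.4364 -0.0708  0.033 ]
foot front left top [ 0.4302 -0.0329  0.033 ]
arm front right [ 0.3938 -0.0735  0.163 ]
back bottom corner [ 0.3096 -0.0866  0.0231]
expect [ 0.4378 -0.0675  0.    ] [ 0.4301 -0.0282  0.    ] [ 0.397  -0.0674  0.    ] [ 0.3054 -0.0937  0.    ]
```

Run:
```python
from h import *
for n in ['side3','side0']:
    a=cv2.imread(f'pics/{n}.png');q=camera_params('side');hsv=cv2.cvtColor(a,cv2.COLOR_BGR2HSV)
    for lo in (60,80,100):
      m=cv2.inRange(hsv,(10,lo,60),(35,255,255));k,l,s,c=cv2.connectedComponentsWithStats(m)
      for i in range(1,k):
        if abs(c[i][0]-312)<8 and abs(c[i][1]-206)<8 and s[i,4]>20:
            cn,_=cv2.findContours((l==i).astype(np.uint8),cv2.RETR_EXTERNAL,cv2.CHAIN_APPROX_NONE)
            e=cv2.fitEllipse(cn[0]);print(n,lo,s[i,4],c[i],onz(q,c[i],.110).round(4),onz(q,e[0],.110).round(4))
# wrist: rim edges of shortbread/mould edge
a=cv2.imread('pics/wrist3.png'); c=cv2.resize(a[320:400,240:400],None,fx=5,fy=5,interpolation=cv2.INTER_CUBIC); cv2.imwrite('pics/z3w.png',c)
```

```text
side3 60 95 [311.70526316 205.69473684] [ 0.5509 -0.0294  0.11  ] [ 0.5509 -0.0292  0.11  ]
side3 80 87 [311.70114943 205.74712644] [ 0.5507 -0.0296  0.11  ] [ 0.5508 -0.0294  0.11  ]
side3 100 75 [311.56 205.72] [ 0.5504 -0.0292  0.11  ] [ 0.5503 -0.0295  0.11  ]
side0 60 95 [311.70526316 205.69473684] [ 0.5509 -0.0294  0.11  ] [ 0.5509 -0.0292  0.11  ]
side0 80 89 [311.6741573 205.6741573] [ 0.5509 -0.0292  0.11  ] [ 0.5509 -0.0291  0.11  ]
side0 100 77 [311.64935065 205.68831169] [ 0.5508 -0.0292  0.11  ] [ 0.5507 -0.0293  0.11  ]
```

View pics/z3w.png

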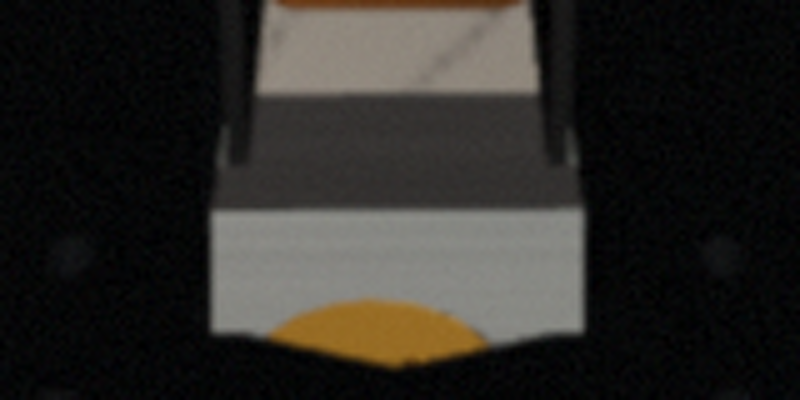

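```bash
cat >> h.py <<'E'
C0=np.array([.5500,-.0275]); YAW=11.2
def rel(s=None):
    """rod pos relative to mould axis in mould frame, mm"""
    s=s or robot.observe(); y=np.radians(YAW); d=s['tcp_pos'][:2]-C0
    return np.array([np.cos(y)*d[0]+np.sin(y)*d[1],-np.sin(y)*d[0]+np.cos(y)*d[1]])*1000
E
python3 - <<'E'
from h import *
print(rel()); 
for r in rows((.5500,-.0275,.181),11.2): print(r.round(4))
E
```

```text
[-177.42157321    3.16330095]
[ 0.0151 -0.1774 -0.0035]
[ 0.0907  0.0283 -0.0073]
[ 0.0152 -0.1774 -0.0032]
```

Call:
{"method": "jog_arm", "body": {"jaw": [1,1,1,1,1], "slide": [[0.0075,0,-0.0032],[0.0075,-0.01,0],[0,-0.04,0],[0,-0.04,0],[0,-0.03,0]], "rot": [[0,0,0],[0,0,0],[0,0,0],[0,0,0],[0,0,0]]}}

```text
time: 5.4
tcp_pos: [0.4954, -0.0388, 0.1802]
tool_rot: [-0.546, 0.449, 0.547, 0.449]
force: [-0.1, -0.7, -3.5]
grip_width: 0.0219
```

Call:
{"method": "jog_arm", "body": {"jaw": [1,1,1,1,1], "slide": [[0,-0.03,0],[0,-0.018,0],[0,-0.005,0],[0,0,0],[0,0,0]], "rot": [[0,0,0],[0,0,0],[0,0,0],[0,0,0],[0,0,0]]}}

```text
time: 6.02
tcp_pos: [0.5449, -0.0293, 0.1809]
tool_rot: [-0.546, 0.449, 0.547, 0.449]
force: [-0.4, -0.3, -3.4]
grip_width: 0.022
```

Run:
```python
from h import *
s,R=st();print(s['time'],s['tcp_pos'],s['force'],s['torque'],rel(s))
im=grab_frame('side'); cv2.imwrite('pics/z4s.png',cv2.resize(im[120:270,220:380,::-1],None,fx=5,fy=4,interpolation=cv2.INTER_CUBIC))
im=grab_frame('wrist'); cv2.imwrite('pics/w4.png',im[:,:,::-1])
```

```text
6.025 [ 0.54494779 -0.02932866  0.18094587] [-0.36972699 -0.28191211 -3.40269463] [ 0.0692652  -0.0421874  -0.03719716] [-5.31117616 -0.81252493]
```

View pics/z4s.png

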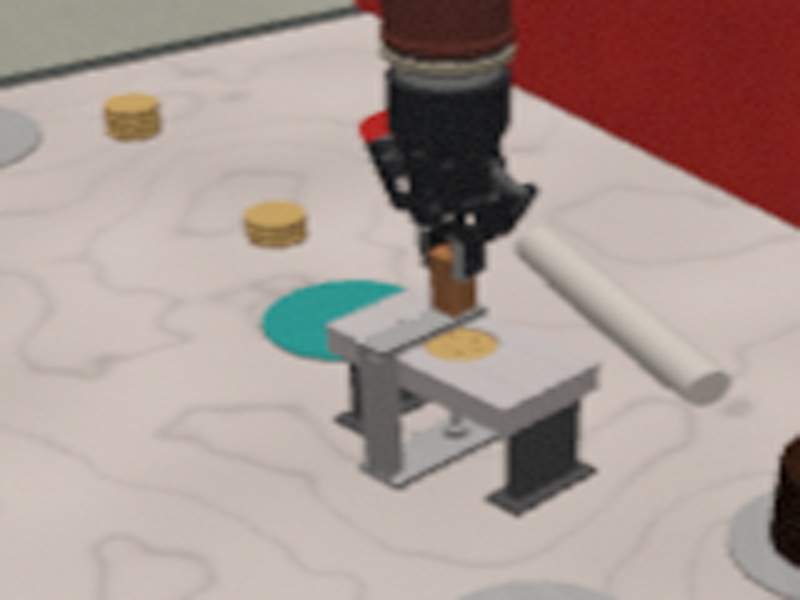

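View pics/w4.png

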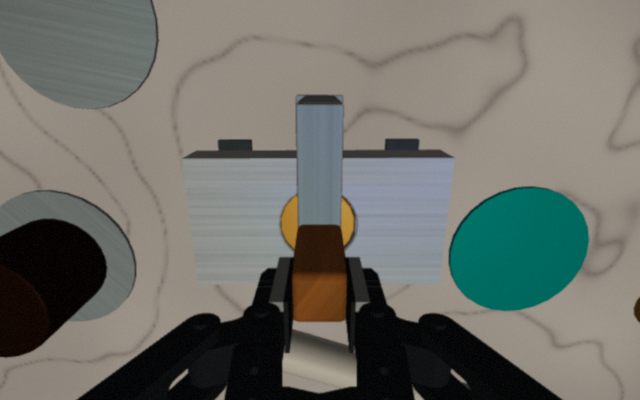

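Run:
```python
from h import *
a=cv2.imread('pics/w4.png');p=camera_params('wrist')
cv2.imwrite('pics/z5.png',cv2.resize(a[140:290,175:465],None,fx=2.75,fy=4,interpolation=cv2.INTER_CUBIC))
hsv=cv2.cvtColor(a,cv2.COLOR_BGR2HSV)
m=cv2.inRange(hsv,(15,120,80),(30,255,255)); m[:180]=0;m[265:]=0;m[:,300:342]=0
ys,xs=np.nonzero(m);print(xs.min(),xs.max(),ys.min(),ys.max())
# edge points: outermost per row
P=[]
for y in range(ys.min(),ys.max()+1):
    r=xs[ys==y]
    L=r[r<300];Rr=r[r>341]
    if len(L) and y<248:P.append(onz(p,(L.min()-.5,y),.110)[:2])
    if len(Rr) and y<248:P.append(onz(p,(Rr.max()+.5,y),.110)[:2])
P=np.array(P)
from scipy.optimize import least_squares
f=least_squares(lambda q:np.hypot(*(P-q[:2]).T)-q[2],[.55,-.027,.025],loss='soft_l1',f_scale=.001);print(f.x,np.abs(f.fun).max(),len(P))
```

```text
281 353 195 248
[ 0.55058995 -0.03002077  0.02470567] 0.0005908395605024735 102
```

View pics/z5.png

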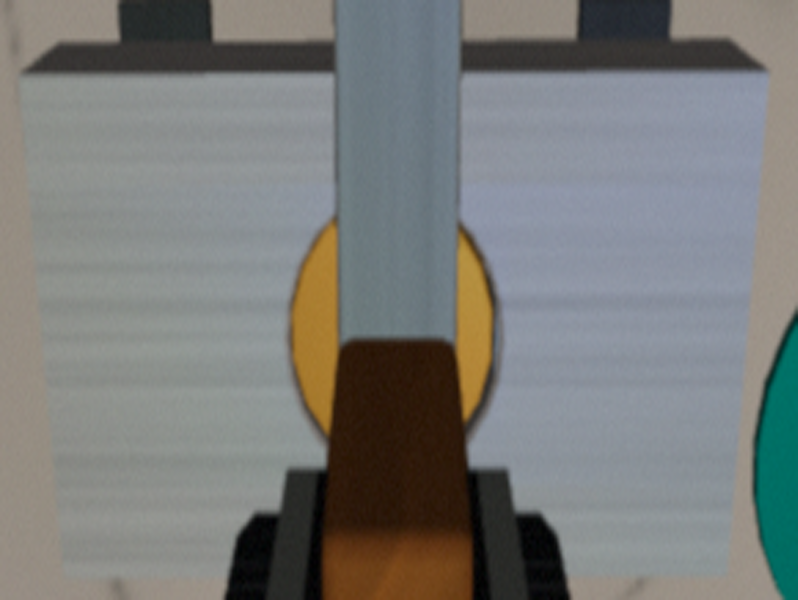

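```bash
python3 - <<'E'
from h import *
p=camera_params('wrist')
def z5(u,v): return (175+u/2.75-.32,140+v/4-.375)
y=np.radians(YAW)
def loc(X):
    s=robot.observe();d=X[:2]-s['tcp_pos'][:2];return np.array([np.cos(y)*d[0]+np.sin(y)*d[1],-np.sin(y)*d[0]+np.cos(y)*d[1]])*1000
print('arm mid',loc(onz(p,z5(398,2),.148)),loc(onz(p,z5(398.5,335),.148)))
print('arm back end edge', loc(onz(p,(319.5,103.5),.148)), 'rear width', loc(onz(p,(296,103.5),.148))-loc(onz(p,(343,103.5),.148)))
print('handle top rear/front edges', loc(onz(p,(320,277.5),.204)),loc(onz(p,(320,320.5),.204)))
print('short',loc(np.array([.5506,-.0300])))
C=[onz(p,z5(*q),.112) for q in [(22,72),(768,70),(728,576),(64,576)]]
print('plate',loc(np.mean(C,0)),[loc(c).round(1) for c in C])
E
python3 -c "
import cv2;a=cv2.imread('pics/w4.png');cv2.imwrite('pics/z6.png',cv2.resize(a[85:335,270:370],None,fx=5,fy=2.4,interpolation=cv2.INTER_CUBIC))"
```

```text
arm mid [-56.20153658  -0.21574983] [-10.27512503  -0.10474605]
arm back end edge [-74.26577421  -0.17388411] rear width [-3.34302401e-03 -2.32737847e+01]
handle top rear/front edges [-9.51941025 -0.03130155] [11.19783947 -0.0153944 ]
short [ 5.24319168 -1.58403157]
plate [ 5.14791777 -0.76292557] [array([-39.8, -85.4]), array([-40.1,  83.7]), array([50.3, 84.6]), array([ 50.2, -85.9])]
```

View pics/z6.png

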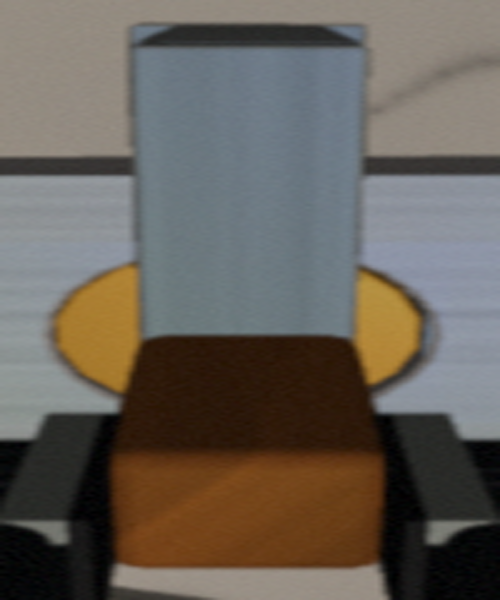

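Call:
{"method": "jog_arm", "body": {"jaw": [1,1,1,1,1], "slide": [[-0.005,-0.0008,-0.0007],[-0.004,0,0],[-0.003,0,0],[-0.0015,0,0],[0,0,0]], "rot": [[0,0,0],[0,0,0],[0,0,0],[0,0,0],[0,0,0]]}}

```text
time: 6.75
tcp_pos: [0.5466, -0.0299, 0.1949]
tool_rot: [0.547, -0.449, -0.546, -0.449]
force: [0.2, 0.9, -4.6]
grip_width: 0.0223
```

```bash
sed -i 's/^C0=.*/C0=np.array([.5503,-.0290]); YAW=11.2/' h.py
cat > q.py <<'E'
from h import *
s,R=st();print(round(s['time'],2),s['tcp_pos'].round(4),'F',s['force'].round(2),'M',s['torque'].round(3),'rel',rel(s).round(2))
E
python3 q.py
```

```text
6.75 [ 0.5466 -0.0299  0.1949] F [ 0.24  0.94 -4.58] M [ 0.005 -0.049  0.046] rel [-3.8  -0.14]
```

Call:
{"method": "jog_arm", "body": {"jaw": [1,1,1,1,1], "slide": [[-0.001,0,0],[-0.001,0,0],[-0.001,0,0],[0,0,0],[0,0,0]], "rot": [[0,0,0],[0,0,0],[0,0,0],[0,0,0],[0,0,0]]}}

```text
time: 7.38
tcp_pos: [0.5465, -0.0299, 0.1978]
tool_rot: [-0.546, 0.449, 0.546, 0.449]
force: [-0.1, -0.2, -3.9]
grip_width: 0.0223
```

```bash
python3 q.py
```

```text
7.38 [ 0.5465 -0.0299  0.1978] F [-0.09 -0.22 -3.87] M [ 0.019 -0.102 -0.063] rel [-3.91 -0.1 ]
```

Call:
{"method": "jog_arm", "body": {"jaw": [1,1,1,1,1], "slide": [[-0.001,0,0],[-0.001,0,0],[0,0,0],[0,0,0],[0,0,0]], "rot": [[0,0,0],[0,0,0],[0,0,0],[0,0,0],[0,0,0]]}}

```text
time: 8.0
tcp_pos: [0.5465, -0.0299, 0.1998]
tool_rot: [-0.546, 0.449, 0.546, 0.449]
force: [0.5, 0.2, -3.7]
grip_width: 0.0223
```

```bash
python3 q.py
```

```text
8.0 [ 0.5465 -0.0299  0.1998] F [ 0.48  0.15 -3.74] M [ 0.069 -0.087  0.017] rel [-3.9 -0.1]
```

Call:
{"method": "jog_arm", "body": {"jaw": [1,1,1,1,1], "slide": [[0,0,0.0005],[0,0,0.0005],[0,0,0.0005],[0,0,0],[0,0,0]], "rot": [[0,0,0],[0,0,0],[0,0,0],[0,0,0],[0,0,0]]}}

```text
time: 8.62
tcp_pos: [0.5462, -0.0286, 0.1998]
tool_rot: [0.547, -0.449, -0.546, -0.449]
force: [-0.5, -2.8, -4.4]
grip_width: 0.0225
```

```bash
python3 q.py
```

```text
8.62 [ 0.5462 -0.0286  0.1998] F [-0.45 -2.82 -4.43] M [-0.534 -0.075 -0.029] rel [-3.91  1.16]
```

Call:
{"method": "jog_arm", "body": {"jaw": [1,1,1,1,1], "slide": [[0,0,-0.001],[0,0,-0.001],[0,-0.0007,0],[0,-0.0007,0],[0,0,0]], "rot": [[0,0,0],[0,0,0],[0,0,0],[0,0,0],[0,0,0]]}}

```text
time: 9.25
tcp_pos: [0.5478, -0.03, 0.1997]
tool_rot: [-0.546, 0.449, 0.547, 0.449]
force: [-1.2, -0.3, -3.8]
grip_width: 0.0222
```

```bash
python3 q.py
```

```text
9.25 [ 0.5478 -0.03    0.1997] F [-1.17 -0.34 -3.8 ] M [-0.119  0.255  0.036] rel [-2.64 -0.54]
```

Call:
{"method": "jog_arm", "body": {"jaw": [1,1,1,1,1], "slide": [[0,0.001,0],[0,0.0009,-0.0003],[0,0,0],[0,0,0],[0,0,0]], "rot": [[0,0,0],[0,0,0],[0,0,0],[0,0,0],[0,0,0]]}}

```text
time: 9.88
tcp_pos: [0.5463, -0.0307, 0.1999]
tool_rot: [0.547, -0.449, -0.546, -0.449]
force: [0.2, 0.6, -4.1]
grip_width: 0.0222
```

```bash
python3 q.py
```

```text
9.88 [ 0.5463 -0.0307  0.1999] F [ 0.18  0.6  -4.06] M [ 0.02  -0.072 -0.018] rel [-4.29 -0.93]
```

Call:
{"method": "jog_arm", "body": {"jaw": [1,1,1,1,1], "slide": [[-0.001,0,0],[-0.001,0,0],[-0.001,0,0],[-0.001,0,0],[0,0,0]], "rot": [[0,0,0],[0,0,0],[0,0,0],[0,0,0],[0,0,0]]}}

```text
time: 10.5
tcp_pos: [0.546, -0.0307, 0.2035]
tool_rot: [-0.546, 0.449, 0.547, 0.449]
force: [1.1, 0.2, -8.1]
grip_width: 0.0223
```

```bash
python3 q.py
```

```text
10.5 [ 0.546  -0.0307  0.2035] F [ 1.14  0.23 -8.05] M [-0.098 -0.229 -0.005] rel [-4.53 -0.88]
```

Call:
{"method": "jog_arm", "body": {"jaw": [1,1,1,1,1], "slide": [[-0.001,0,0],[-0.001,0,0],[-0.001,0,0],[-0.001,0,0],[0,0,0]], "rot": [[0,0,0],[0,0,0],[0,0,0],[0,0,0],[0,0,0]]}}

```text
time: 11.12
tcp_pos: [0.546, -0.0307, 0.2076]
tool_rot: [-0.546, 0.449, 0.547, 0.449]
force: [0.3, -0.2, -11.2]
grip_width: 0.0224
```

```bash
python3 q.py
```

```text
11.12 [ 0.546  -0.0307  0.2076] F [  0.34  -0.17 -11.15] M [-0.135 -0.221  0.053] rel [-4.56 -0.86]
```

Call:
{"method": "jog_arm", "body": {"jaw": [1,1,1,1,1], "slide": [[-0.001,0,0],[-0.001,0,0],[-0.001,0,0],[0,0,0],[0,0,0]], "rot": [[0,0,0],[0,0,0],[0,0,0],[0,0,0],[0,0,0]]}}

```text
time: 11.75
tcp_pos: [0.5461, -0.0307, 0.2107]
tool_rot: [-0.546, 0.449, 0.547, 0.449]
force: [-0.2, -0.9, -12.4]
grip_width: 0.0222
```

```bash
python3 q.py
```

```text
11.75 [ 0.5461 -0.0307  0.2107] F [ -0.22  -0.85 -12.38] M [-0.112 -0.066 -0.021] rel [-4.5  -0.85]
```

Call:
{"method": "jog_arm", "body": {"jaw": [1,1,1,1,1], "slide": [[-0.001,0,0],[-0.001,0,0],[-0.001,0,0],[0,0,0],[0,0,0]], "rot": [[0,0,0],[0,0,0],[0,0,0],[0,0,0],[0,0,0]]}}

```text
time: 12.38
tcp_pos: [0.5461, -0.0307, 0.2137]
tool_rot: [-0.546, 0.449, 0.547, 0.449]
force: [-0.8, -0.3, -12.1]
grip_width: 0.0222
```

```bash
python3 q.py
```

```text
12.38 [ 0.5461 -0.0307  0.2137] F [ -0.81  -0.27 -12.1 ] M [-0.037  0.026  0.006] rel [-4.43 -0.88]
```

Call:
{"method": "jog_arm", "body": {"jaw": [1,1,1,1,1], "slide": [[-0.001,0,0],[-0.001,0,0],[-0.001,0,0],[-0.001,0,0],[0,0,0]], "rot": [[0,0,0],[0,0,0],[0,0,0],[0,0,0],[0,0,0]]}}

```text
time: 13.0
tcp_pos: [0.5462, -0.0307, 0.218]
tool_rot: [0.546, -0.449, -0.546, -0.449]
force: [0.2, -0.4, -11.6]
grip_width: 0.0222
```

```bash
python3 q.py
```

```text
13.0 [ 0.5462 -0.0307  0.218 ] F [  0.2   -0.35 -11.56] M [-0.063  0.104 -0.041] rel [-4.34 -0.9 ]
```

Call:
{"method": "jog_arm", "body": {"jaw": [1,1,1,1,1], "slide": [[-0.001,0,0],[-0.001,0,0],[-0.001,0,0],[0,0,0],[0,0,0]], "rot": [[0,0,0],[0,0,0],[0,0,0],[0,0,0],[0,0,0]]}}

```text
time: 13.62
tcp_pos: [0.5462, -0.0308, 0.2208]
tool_rot: [0.546, -0.449, -0.546, -0.449]
force: [0.1, -1.2, -12.1]
grip_width: 0.0223
```

```bash
python3 q.py
python3 - <<'E'
from h import *
im=grab_frame('side'); cv2.imwrite('pics/s7.png',im[:,:,::-1]); cv2.imwrite('pics/z7s.png',cv2.resize(im[160:260,260:380,::-1],None,fx=6,fy=6,interpolation=cv2.INTER_CUBIC))
im=grab_frame('wrist'); cv2.imwrite('pics/w7.png',im[:,:,::-1])
E
```

```text
13.62 [ 0.5462 -0.0308  0.2208] F [  0.07  -1.16 -12.08] M [-0.131  0.088  0.012] rel [-4.39 -0.93]
```

View pics/z7s.png

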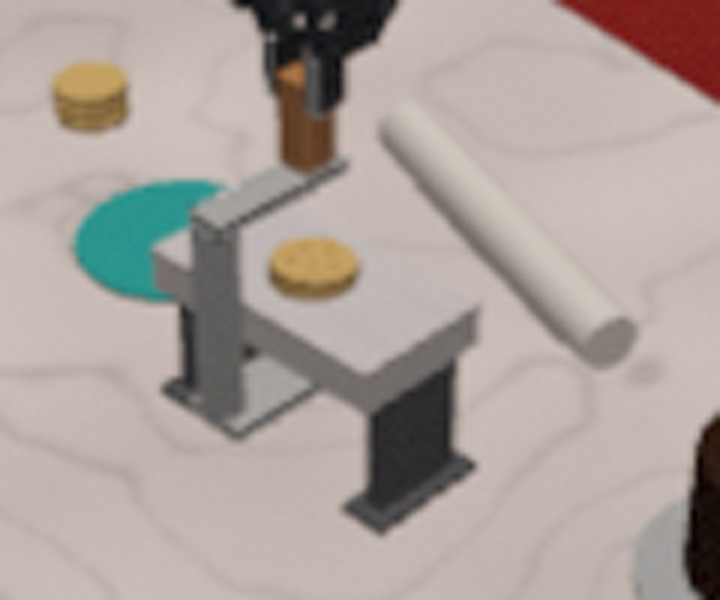

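View pics/w7.png

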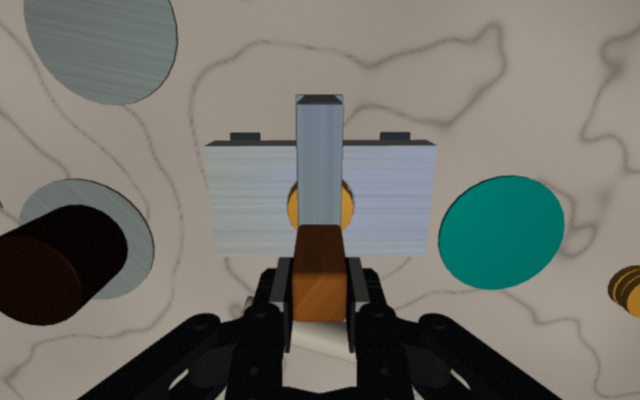

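Run:
```python
from h import *
p=camera_params('side')
for n in ['side3','s7']:
    a=cv2.imread(f'pics/{n}.png'); a=cv2.resize(a[190:225,295:330],None,fx=8,fy=8,interpolation=cv2.INTER_CUBIC)
    hsv=cv2.cvtColor(a,cv2.COLOR_BGR2HSV);m=cv2.inRange(hsv,(10,85,60),(35,255,255))
    x,y,w,h=cv2.boundingRect(m);print(n,np.array([x,x+w])/8+294.56,np.array([y,y+h])/8+189.56)
th=np.linspace(0,6.3,200)
for z in (.110,.122,.124,.126):
    P=np.array([proj(p,(.5503+.025*np.cos(t),-.0285+.025*np.sin(t),z)) for t in th]);print(z,P.min(0).round(2),P.max(0).round(2))
P=np.array([proj(p,(.5503+.025*np.cos(t),-.0285+.025*np.sin(t),.112)) for t in th]);print('rim',P.max(0).round(2))
```

```text
side3 [304.685 318.81 ] [201.81  209.435]
s7 [304.685 319.06 ] [199.435 209.31 ]
0.11 [303.97 201.42] [318.86 209.98]
0.122 [303.88 198.5 ] [318.86 207.01]
0.124 [303.87 198.01] [318.86 206.51]
0.126 [303.85 197.52] [318.86 206.01]
rim [318.86 209.48]
```

Call:
{"method": "jog_arm", "body": {"jaw": [1,1,1,1,1], "slide": [[-0.001,0,0],[-0.001,0,0],[-0.001,0,0],[-0.0005,0,0],[0,0,0]], "rot": [[0,0,0],[0,0,0],[0,0,0],[0,0,0],[0,0,0]]}}

```text
time: 14.35
tcp_pos: [0.5462, -0.0308, 0.2246]
tool_rot: [0.547, -0.449, -0.546, -0.449]
force: [-1.2, -1.6, -10.9]
grip_width: 0.0225
```

```bash
python3 q.py
cat > ht.py <<'E'
from h import *
import sys
p=camera_params('side')
def edges(a):
    # column-wise: saturation profile half-max crossings at top and bottom of biscuit, cols around 312
    hsv=cv2.cvtColor(a,cv2.COLOR_RGB2HSV).astype(float)[:,:,1]; r=[]
    for c in range(309,315):
        pr=hsv[190:222,c]; hi=np.median(np.sort(pr)[-5:]); lo=np.median(pr[:6]); th=(hi+lo)/2
        k=np.nonzero(pr>th)[0]; t=k[0]; 
        top=190+t-1+(th-pr[t-1])/(pr[t]-pr[t-1])
        b=k[-1]; bot=190+b+(pr[b]-th)/(pr[b]-pr[b+1]); r.append((top,bot))
    return np.mean(r,0)
old=[edges(cv2.imread(f'pics/side{i}.png')[:,:,::-1].copy()) for i in '03']
print('before',np.round(old,2))
F=[]
for i in range(3): 
    im=grab_frame('side');F.append(edges(im))
cv2.imwrite(f'pics/{sys.argv[1]}.png',im[:,:,::-1])
e=np.mean(F,0)
print('now',np.round(F,2),'rise mm',(np.mean(old,0)[0]-e[0])*12/2.92)
E
python3 ht.py s8
```

```text
14.35 [ 0.5462 -0.0308  0.2246] F [ -1.21  -1.56 -10.87] M [-0.162  0.364  0.002] rel [-4.34 -0.98]
before [[201.84 209.47]
 [201.85 209.47]]
now [[198.4  209.16]
 [198.39 209.16]
 [198.38 209.17]] rise mm 14.19611791089413
```

Call:
{"method": "jog_arm", "body": {"jaw": [1,1,1,1,1], "slide": [[-0.0007,0,0],[-0.0005,0,0],[0,0,0],[0,0,0],[0,0,0]], "rot": [[0,0,0],[0,0,0],[0,0,0],[0,0,0],[0,0,0]]}}

```text
time: 15.12
tcp_pos: [0.5469, -0.0307, 0.2264]
tool_rot: [0.547, -0.448, -0.546, -0.449]
force: [-0.2, -0.5, -4.8]
grip_width: 0.022
```

```bash
python3 q.py; python3 ht.py s9
```

```text
15.12 [ 0.5469 -0.0307  0.2264] F [-0.18 -0.46 -4.83] M [-0.002 -0.072 -0.078] rel [-3.69 -1.04]
before [[201.84 209.47]
 [201.85 209.47]]
now [[197.73 205.97]
 [197.73 206.08]
 [197.74 206.13]] rise mm 16.904243044614702
```

Run:
```python
import cv2
a=cv2.imread('pics/s9.png');cv2.imwrite('pics/z9.png',cv2.resize(a[160:260,260:380],None,fx=6,fy=6,interpolation=cv2.INTER_CUBIC))
```

```text
(no output)
```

View pics/z9.png

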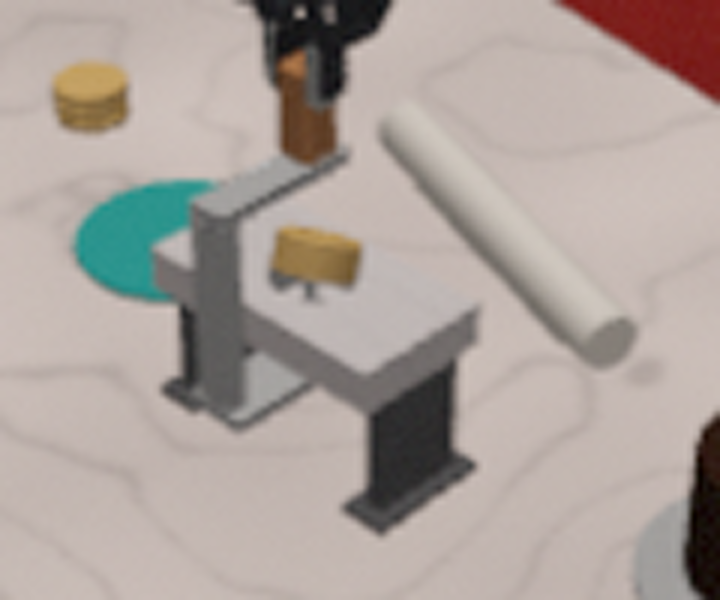

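Run:
```python
from h import *
a=cv2.imread('pics/s9.png');cv2.imwrite('pics/z9b.png',cv2.resize(a[185:225,290:335],None,fx=16,fy=14,interpolation=cv2.INTER_CUBIC))
im=grab_frame('wrist'); cv2.imwrite('pics/w9.png',im[:,:,::-1])
im=grab_frame('top'); cv2.imwrite('pics/t9.png',cv2.resize(im[140:260,220:360,::-1],None,fx=5,fy=5,interpolation=cv2.INTER_CUBIC))
```

```text
(no output)
```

View pics/z9b.png

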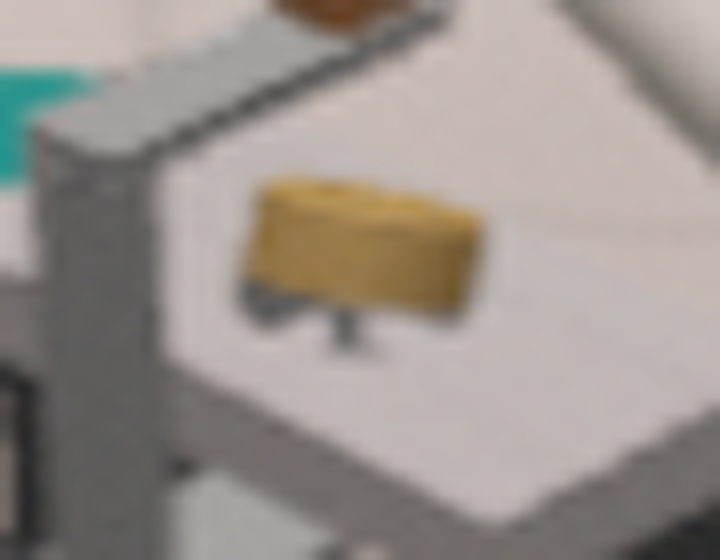

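View pics/w9.png

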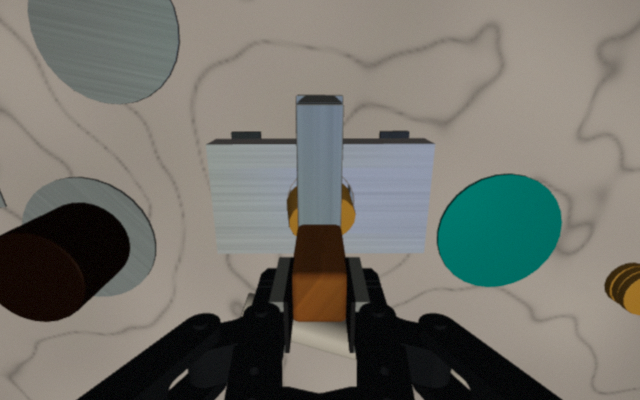

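View pics/t9.png

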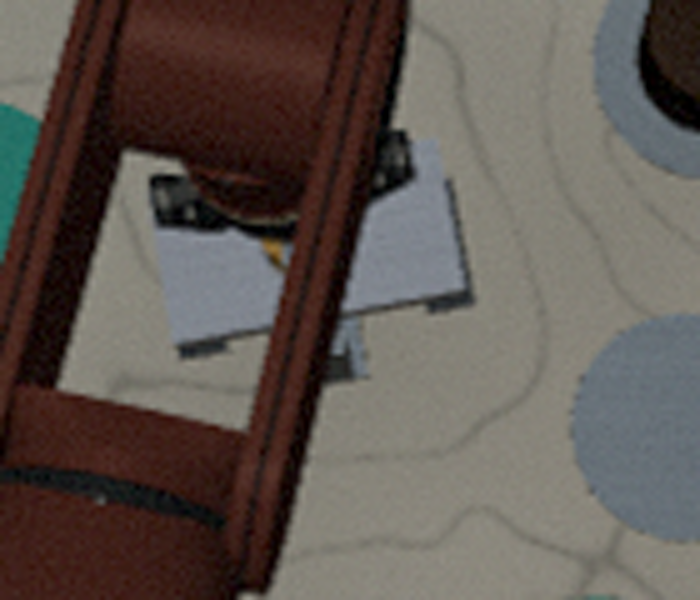

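Call:
{"method": "jog_arm", "body": {"jaw": [1,1,1,1,1], "slide": [[0.001,0,0],[0.001,0,0],[0.001,0,0],[0.001,0,0],[0,0,0]], "rot": [[0,0,0],[0,0,0],[0,0,0],[0,0,0],[0,0,0]]}}

```text
time: 16.0
tcp_pos: [0.5461, -0.0307, 0.2214]
tool_rot: [-0.546, 0.449, 0.547, 0.449]
force: [0.9, -0.6, -4.8]
grip_width: 0.0219
```

```bash
python3 q.py
cat > sv.py <<'E'
from h import *
import sys
a=grab_frame('side')[:,:,::-1];cv2.imwrite(f'pics/{sys.argv[1]}.png',cv2.resize(a[185:225,290:335],None,fx=16,fy=14,interpolation=cv2.INTER_CUBIC))
E
python3 sv.py za
```

```text
16.0 [ 0.5461 -0.0307  0.2214] F [ 0.92 -0.57 -4.76] M [ 0.011 -0.141 -0.019] rel [-4.45 -0.87]
```

View pics/za.png

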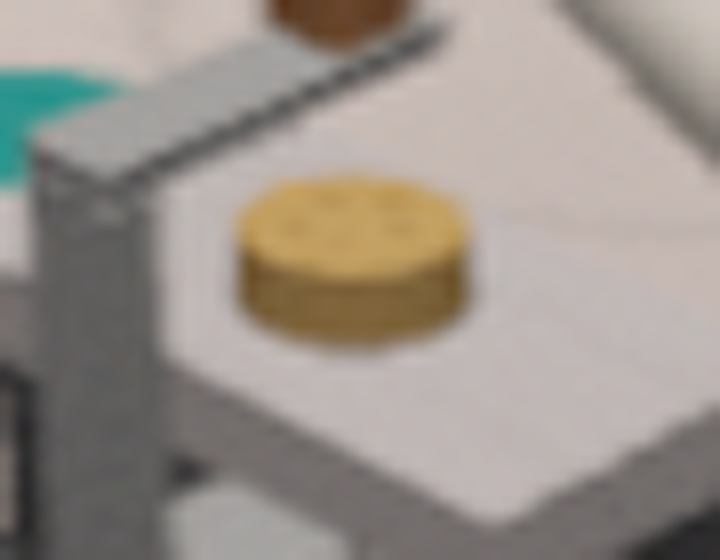

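Call:
{"method": "jog_arm", "body": {"jaw": [1,1,1,1,1], "slide": [[0.001,0,0],[0.001,0,0],[0.001,0,0],[0,0,0],[0,0,0]], "rot": [[0,0,0],[0,0,0],[0,0,0],[0,0,0],[0,0,0]]}}

```text
time: 16.68
tcp_pos: [0.5462, -0.0308, 0.2185]
tool_rot: [0.546, -0.449, -0.546, -0.449]
force: [0.1, -0.2, -4.2]
grip_width: 0.022
```

```bash
python3 q.py;python3 ht.py sb; python3 sv.py zb
```

```text
16.68 [ 0.5462 -0.0308  0.2185] F [ 0.05 -0.24 -4.2 ] M [ 0.024 -0.048  0.029] rel [-4.36 -0.92]
before [[201.84 209.47]
 [201.85 209.47]]
now [[197.3  209.  ]
 [197.29 209.01]
 [197.29 209.  ]] rise mm 18.709207203782622
```

View pics/zb.png

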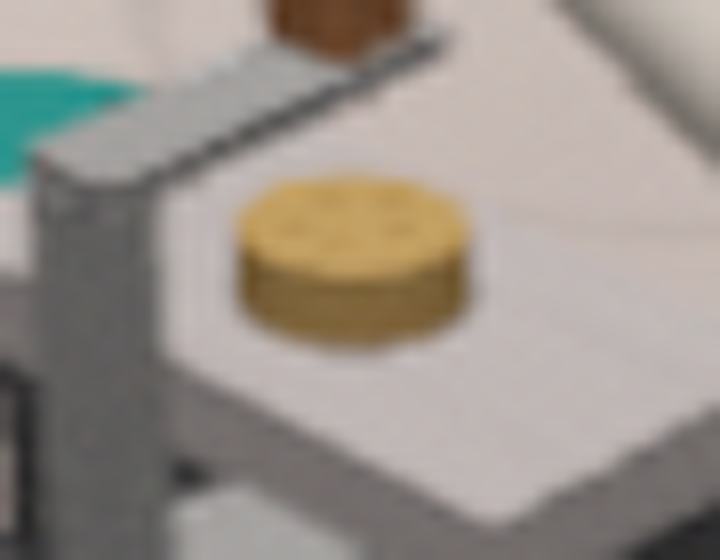

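Call:
{"method": "jog_arm", "body": {"jaw": [1,1,1,1,1], "slide": [[0.005,0,0],[0.01,0,0],[0.01,0,0],[0.0075,0,0],[0.003,0,0]], "rot": [[0,0,0],[0,0,0],[0,0,0],[0,0,0],[0,0,0]]}}

```text
time: 17.5
tcp_pos: [0.5457, -0.0307, 0.1819]
tool_rot: [-0.546, 0.449, 0.547, 0.449]
force: [-1.1, -0.0, -4.4]
grip_width: 0.0222
```

```bash
python3 q.py;python3 ht.py sc
```

```text
17.5 [ 0.5457 -0.0307  0.1819] F [-1.13 -0.05 -4.41] M [ 0.022 -0.086 -0.043] rel [-4.86 -0.75]
before [[201.84 209.47]
 [201.85 209.47]]
now [[190.83 196.16]
 [190.96 196.18]
 [191.14 196.18]] rise mm 44.664091441207354
```

Call:
{"method": "jog_arm", "body": {"jaw": [1,1,1,1,1], "slide": [[0,0.015,0],[0,0.03,0],[0,0.04,0],[0,0.045,0],[0,0.045,0]], "rot": [[0,0,0],[0,0,0],[0,0,0],[0,0,0],[0,0,0]]}}

```text
time: 18.27
tcp_pos: [0.3726, -0.0649, 0.1831]
tool_rot: [0.547, -0.449, -0.546, -0.449]
force: [-0.7, 0.0, -4.9]
grip_width: 0.0221
```

```bash
python3 q.py;python3 ht.py sd; python3 sv.py zd
python3 - <<'E'
from h import *
plan((.37,.15,.185),11.2,5)
E
```

```text
18.27 [ 0.3726 -0.0649  0.1831] F [-0.69  0.03 -4.95] M [-0.019 -0.11  -0.028] rel [-181.29   -0.72]
before [[201.84 209.47]
 [201.85 209.47]]
now [[197.35 208.94]
 [197.33 208.95]
 [197.34 208.93]] rise mm 18.517944617575814
rot/row [-0.01 -0.01  0.02]
[-0.0003 -0.0075  0.0423]
[-0.0003 -0.0075  0.0423]
[-0.0003 -0.0076  0.0423]
[-0.0003 -0.0076  0.0423]
[-0.0003 -0.0076  0.0423]
```

View pics/zd.png

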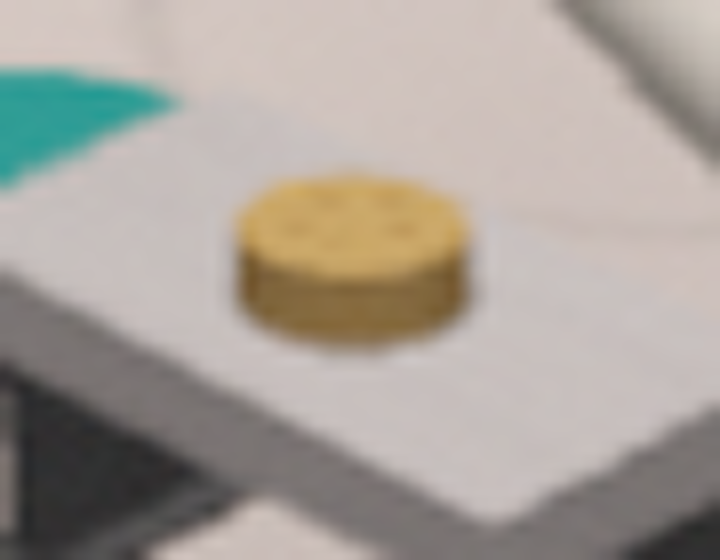

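Call:
{"method": "jog_arm", "body": {"jaw": [1,1,1,1,1], "slide": [[0,0,0.0425],[0,-0.009,0.0425],[0,-0.009,0.0425],[0,-0.009,0.0425],[0,-0.009,0.042]], "rot": [[0,0,0],[0,0,0],[0,0,0],[0,0,0],[0,0,0]]}}

```text
time: 19.1
tcp_pos: [0.3692, 0.1521, 0.1836]
tool_rot: [0.547, -0.448, -0.546, -0.449]
force: [1.4, 0.2, -5.5]
grip_width: 0.022
```

Call:
{"method": "jog_arm", "body": {"jaw": [1,1,1,1,1], "slide": [[0.005,0,0],[0.0025,0,0],[0.001,0,0],[0,0,0],[0,0,0]], "rot": [[0,0,0],[0,0,0],[0,0,0],[0,0,0],[0,0,0]]}}

```text
time: 19.73
tcp_pos: [0.3689, 0.1496, 0.1747]
tool_rot: [0.546, -0.449, -0.546, -0.449]
force: [0.5, 0.1, -3.7]
grip_width: 0.0223
```

```bash
python3 q.py
```

```text
19.73 [0.3689 0.1496 0.1747] F [ 0.53  0.14 -3.73] M [ 0.022 -0.086 -0.016] rel [-143.25  210.46]
```

Not yet touching; ease down.

Call:
{"method": "jog_arm", "body": {"jaw": [1,1,1,1,1], "slide": [[0.0006,0,0],[0.0006,0,0],[0.0005,0,0],[0,0,0],[0,0,0]], "rot": [[0,0,0],[0,0,0],[0,0,0],[0,0,0],[0,0,0]]}}

```text
time: 20.35
tcp_pos: [0.3688, 0.1502, 0.173]
tool_rot: [0.547, -0.449, -0.546, -0.449]
force: [0.4, -1.6, -0.2]
grip_width: 0.022
```

```bash
python3 q.py
```

```text
20.35 [0.3688 0.1502 0.173 ] F [ 0.43 -1.64 -0.24] M [-0.156 -0.027  0.017] rel [-143.25  211.04]
```

Call:
{"method": "jog_arm", "body": {"jaw": [0.85,0.6,0.3,0.1,0], "slide": [[0,0,0],[0,0,0],[0,0,0],[0,0,0],[0,0,0]], "rot": [[0,0,0],[0,0,0],[0,0,0],[0,0,0],[0,0,0]]}}

```text
time: 20.98
tcp_pos: [0.3687, 0.1502, 0.1729]
tool_rot: [0.546, -0.449, -0.546, -0.449]
force: [0.3, 1.3, 0.1]
grip_width: 0.0851
```

Call:
{"method": "jog_arm", "body": {"jaw": [0,0,0,0,0], "slide": [[-0.02,0,0],[-0.03,0,0],[-0.03,0,0],[-0.01,0,0],[0,0,0]], "rot": [[0,0,0],[0,0,0],[0,0,0],[0,0,0],[0,0,0]], "grip_force": 20}}

```text
time: 21.6
tcp_pos: [0.3689, 0.1502, 0.2629]
tool_rot: [0.547, -0.449, -0.546, -0.449]
force: [-1.2, 0.3, 0.3]
grip_width: 0.0852
```

```bash
python3 q.py
python3 - <<'E'
from h import *
for r in rows((.5503,-.0290,.22),11.2): print(r.round(4))
for n in ['side','top']:
  im=grab_frame(n)[:,:,::-1]; cv2.imwrite(f'pics/{n}e.png',im)
a=cv2.imread('pics/sidee.png');cv2.imwrite('pics/ze.png',cv2.resize(a[120:270,200:360],None,fx=5,fy=4,interpolation=cv2.INTER_CUBIC))
p=camera_params('top');a=cv2.imread('pics/tope.png')
hsv=cv2.cvtColor(a,cv2.COLOR_BGR2HSV);m=cv2.inRange(hsv,(12,90,60),(35,255,255));k,l,s,c=cv2.connectedComponentsWithStats(m)
for i in range(1,k):
  if s[i,4]>60:print(s[i],c[i],onz(p,c[i],.1285).round(4))
E
```

```text
21.6 [0.3689 0.1502 0.2629] F [-1.24  0.31  0.28] M [ 0.022 -0.006 -0.055] rel [-143.17  211.06]
[ 0.043  -0.1431 -0.2111]
[ 0.0123 -0.0016  0.0498]
[ 0.0429 -0.1432 -0.2111]
[ 48 158  22  19 303] [ 57.84158416 167.03960396] [0.5987 0.6098 0.1285]
[147 161  19  18 248] [155.30241935 169.61693548] [0.5945 0.3307 0.1285]
[273 179  17  17 233] [280.79828326 186.97854077] [ 0.5487 -0.0284  0.1285]
[415 199  19  44 251] [423.88446215 220.94820717] [ 0.4571 -0.4317  0.1285]
```

View pics/ze.png

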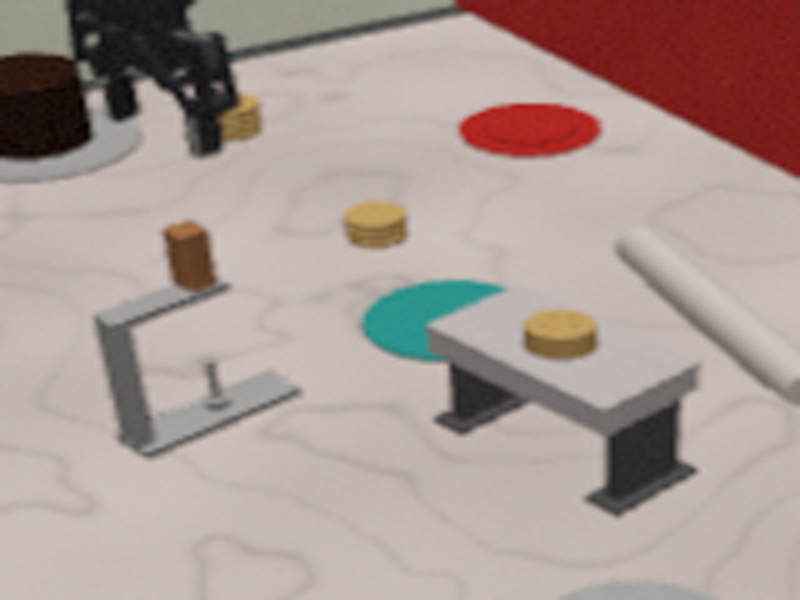

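View pics/tope.png

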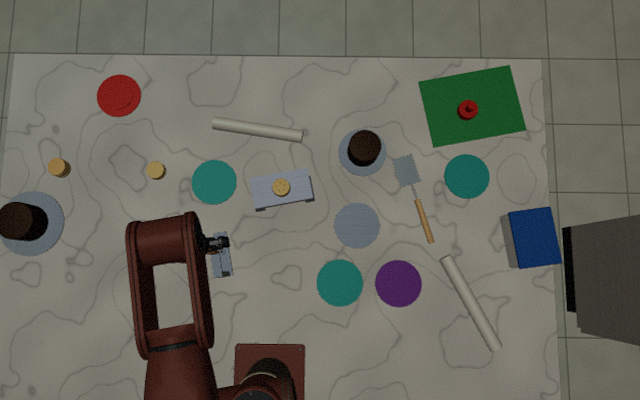

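Call:
{"method": "jog_arm", "body": {"jaw": [0,0,0,0,0], "slide": [[0,-0.0286,-0.0422],[0,-0.0286,-0.0422],[0,-0.0286,-0.0422],[0,-0.0286,-0.0422],[0,-0.0286,-0.0422]], "rot": [[0,0,0],[0,0,0],[0,0,0],[0,0,0],[0,0,0]]}}

```text
time: 22.32
tcp_pos: [0.5502, -0.0302, 0.2608]
tool_rot: [-0.546, 0.449, 0.547, 0.448]
force: [0.7, 0.5, -0.2]
grip_width: 0.0852
```

Call:
{"method": "jog_arm", "body": {"jaw": [0,0,0,0,0], "slide": [[0.02,0,0],[0.02,0,0],[0.01,0,0],[0,0,0],[0,0,0]], "rot": [[0,0,0],[0,0,0],[0,0,0],[0,0,0],[0,0,0]]}}

```text
time: 22.95
tcp_pos: [0.5501, -0.0285, 0.2137]
tool_rot: [0.547, -0.448, -0.546, -0.449]
force: [0.6, -0.7, -0.3]
grip_width: 0.0853
```

```bash
python3 q.py
python3 - <<'E'
from h import *
from scipy.optimize import least_squares
p=camera_params('wrist');a=grab_frame('wrist')[:,:,::-1].copy();cv2.imwrite('pics/wf.png',a)
hsv=cv2.cvtColor(a,cv2.COLOR_BGR2HSV);m=cv2.inRange(hsv,(15,120,60),(30,255,255));k,l,s,c=cv2.connectedComponentsWithStats(m)
for i in range(1,k):
  if s[i,4]>200:print(s[i],c[i],onz(p,c[i],.1285).round(4))
E
```

```text
22.95 [ 0.5501 -0.0285  0.2137] F [ 0.64 -0.69 -0.31] M [-0.035 -0.005 -0.013] rel [-0.06  0.53]
[ 282  175   71   66 3665] [316.79809004 207.80136426] [ 0.5498 -0.0307  0.1285]
```

View pics/wf.png

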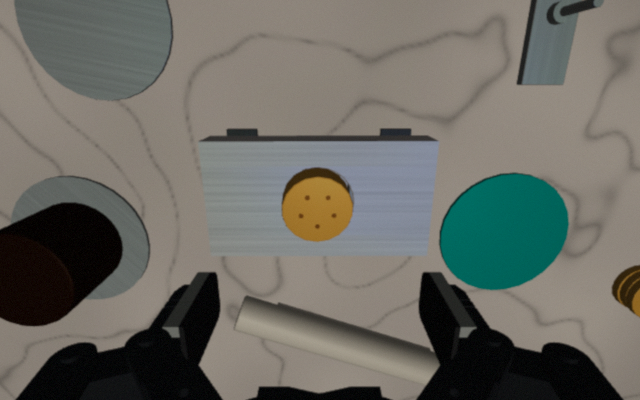

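Call:
{"method": "jog_arm", "body": {"jaw": [0.2,0.2,0.2,0.2,0.2], "slide": [[0.02,0,-0.0017],[0.025,0,0],[0.02,0,0],[0.01,0,0],[0.0015,0,0]], "rot": [[0,0,0],[0,0,0],[0,0,0],[0,0,0],[0,0,0]], "grip_force": 20}}

```text
time: 23.62
tcp_pos: [0.5503, -0.0306, 0.1364]
tool_rot: [-0.546, 0.449, 0.547, 0.449]
force: [0.7, 0.9, 0.8]
grip_width: 0.0684
```

```bash
python3 q.py
python3 - <<'E'
from h import *
a=grab_frame('side')[:,:,::-1];cv2.imwrite('pics/zg.png',cv2.resize(a[160:240,270:370],None,fx=7,fy=7,interpolation=cv2.INTER_CUBIC))
a=grab_frame('wrist')[:,:,::-1];cv2.imwrite('pics/wg.png',a)
E
```

```text
23.62 [ 0.5503 -0.0306  0.1364] F [0.74 0.87 0.76] M [-0.068 -0.003 -0.009] rel [-0.34 -1.55]
```

View pics/zg.png

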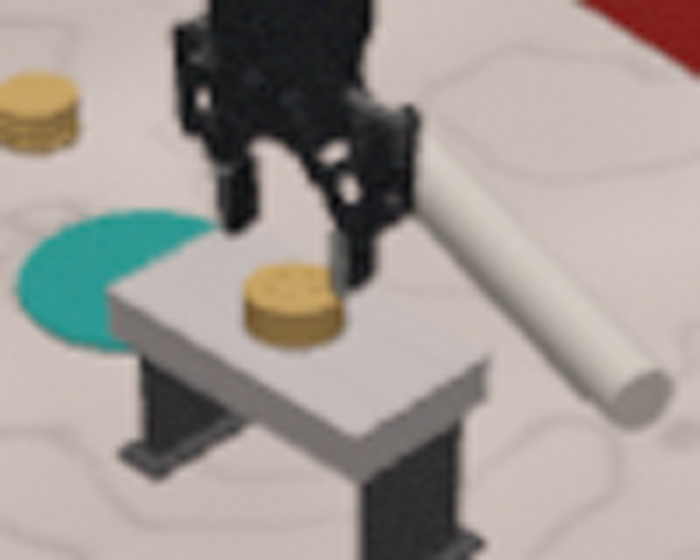

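View pics/wg.png

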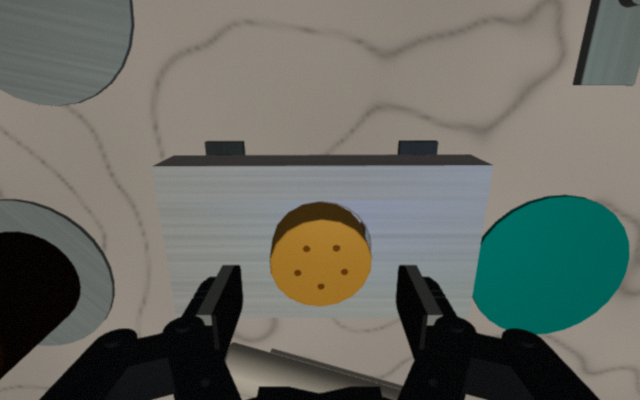

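Run:
```python
from h import *
p=camera_params('wrist');s,R=st();T=s['tcp_pos']
print(proj(p,(T[0],T[1],.1287)), proj(p,T), onz(p,(321,255),.1287), T)
for h in (-.0342,.0342): print(proj(p,T+R@np.array([.022,0,h])),proj(p,T+R@np.array([.012,0.0,h])))
```

```text
[319.95557315 261.39004569] [319.99412214 269.9910035 ] [ 0.54725172 -0.0309014   0.1287    ] [ 0.5508168  -0.03071662  0.13716533]
[255.69998935 249.2123904 ] [252.3389912  258.05729566]
[384.0579535  249.20415816] [387.5155962  258.04825563]
```

Call:
{"method": "jog_arm", "body": {"jaw": [0.3,0.4,0.5,0.6,0.7], "slide": [[0.0015,0,0],[0,0,0],[0,0,0],[0,0,0],[0,0,0]], "rot": [[0,0,0],[0,0,0],[0,0,0],[0,0,0],[0,0,0]], "grip_force": 20}}

```text
time: 24.35
tcp_pos: [0.5503, -0.0307, 0.1348]
tool_rot: [0.546, -0.449, -0.546, -0.449]
force: [-0.6, -0.5, 0.0]
grip_width: 0.0256
```

Call:
{"method": "jog_arm", "body": {"jaw": [0.8,0.9,1,1,1], "slide": [[0,0,0],[0,0,0],[0,0,0],[0,0,0],[0,0,0]], "rot": [[0,0,0],[0,0,0],[0,0,0],[0,0,0],[0,0,0]], "grip_force": 20}}

```text
time: 24.98
tcp_pos: [0.5503, -0.0306, 0.1348]
tool_rot: [0.546, -0.449, -0.546, -0.449]
force: [-0.2, 0.1, -0.4]
grip_width: 0.0
```

```bash
python3 q.py
python3 - <<'E'
from h import *
a=grab_frame('side')[:,:,::-1];cv2.imwrite('pics/zh.png',cv2.resize(a[170:230,280:350],None,fx=10,fy=10,interpolation=cv2.INTER_CUBIC))
a=grab_frame('wrist')[:,:,::-1];cv2.imwrite('pics/wh.png',a)
E
```

```text
24.98 [ 0.5503 -0.0306  0.1348] F [-0.16  0.12 -0.38] M [0.015 0.005 0.029] rel [-0.36 -1.6 ]
```

View pics/zh.png

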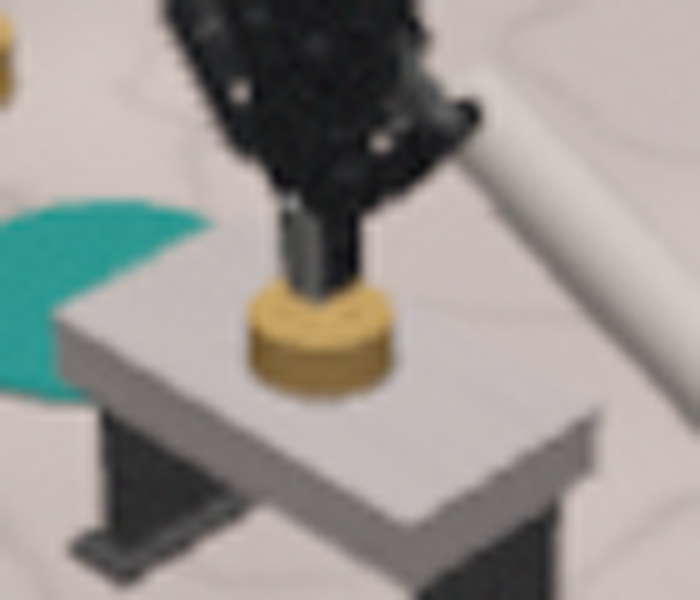

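View pics/wh.png

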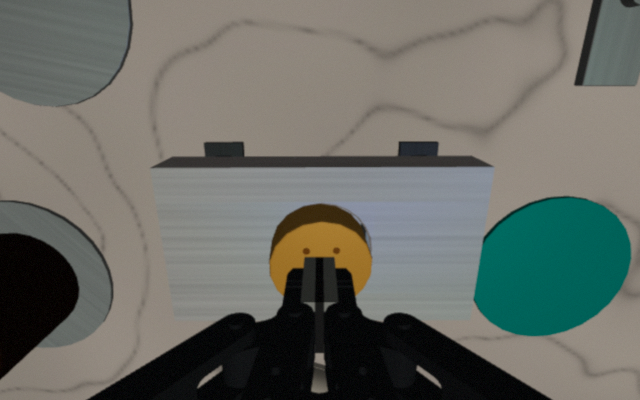

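Run:
```python
from h import *
p=camera_params('wrist');s,R=st();T=s['tcp_pos'];print(T,s['grip_width'])
for t in (0,.005,.01,.015,.022):
    print(t,[proj(p,T+R@np.array([t,y,0])).round(1).tolist() for y in (.011,-.011)])
q=camera_params('side')
for t in (0,.01,.022): print('side zoom',t,((proj(q,T+R@np.array([t,0,0]))-[280,170])*10+5).round(0))
print('biscuit top centre side zoom',((proj(q,(.5505,-.0305,.1287))-[280,170])*10+5).round(0),((proj(q,(.5505,-.0305,.112))-[280,170])*10+5).round(0))
print('rod tilt',R.round(4))
```

```text
[ 0.550274   -0.03064684  0.1348331 ] -5.020451218315095e-05
0 [[320.0, 249.1], [320.0, 290.2]]
0.005 [[320.0, 244.4], [319.9, 284.6]]
0.01 [[319.9, 240.0], [319.9, 279.3]]
0.015 [[319.9, 235.8], [319.9, 274.3]]
0.022 [[319.9, 230.3], [319.9, 267.6]]
side zoom 0 [322. 303.]
side zoom 0.01 [322. 328.]
side zoom 0.022 [322. 357.]
biscuit top centre side zoom [322. 318.] [323. 359.]
rod tilt [[ 0.     -0.9809 -0.1945]
 [-0.     -0.1945  0.9809]
 [-1.     -0.     -0.    ]]
```

Call:
{"method": "jog_arm", "body": {"jaw": [0.6,0.3,0.1,0.1,0.1], "slide": [[0,0,0],[0,0,0],[0,0,0],[0,0,0],[0.002,0,0]], "rot": [[0,0,0],[0,0,0],[0,0,0],[0,0,0],[0,0,0]], "grip_force": 20}}

```text
time: 25.7
tcp_pos: [0.5504, -0.0307, 0.1329]
tool_rot: [0.547, -0.449, -0.546, -0.449]
force: [0.3, -0.2, 0.3]
grip_width: 0.0766
```

Call:
{"method": "jog_arm", "body": {"jaw": [0.1,0.15,0.2,0.2,0.2], "slide": [[0.003,0,0],[0.003,0,0],[0.002,0,0],[0,0,0],[0,0,0]], "rot": [[0,0,0],[0,0,0],[0,0,0],[0,0,0],[0,0,0]], "grip_force": 20}}

```text
time: 26.32
tcp_pos: [0.5503, -0.0307, 0.1249]
tool_rot: [0.547, -0.449, -0.546, -0.449]
force: [-0.6, -0.0, -0.1]
grip_width: 0.0685
```

```bash
python3 q.py
python3 - <<'E'
from h import *
a=grab_frame('side')[:,:,::-1];cv2.imwrite('pics/zi.png',cv2.resize(a[170:230,280:350],None,fx=10,fy=10,interpolation=cv2.INTER_CUBIC))
a=grab_frame('wrist')[:,:,::-1];cv2.imwrite('pics/wi.png',a)
E
```

```text
26.32 [ 0.5503 -0.0307  0.1249] F [-0.55 -0.03 -0.09] M [ 0.029 -0.027 -0.043] rel [-0.31 -1.63]
```

View pics/zi.png

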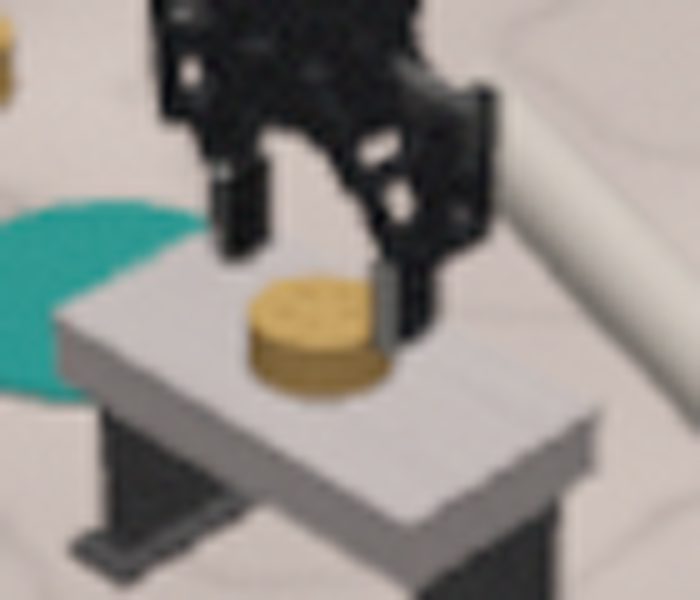

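View pics/wi.png

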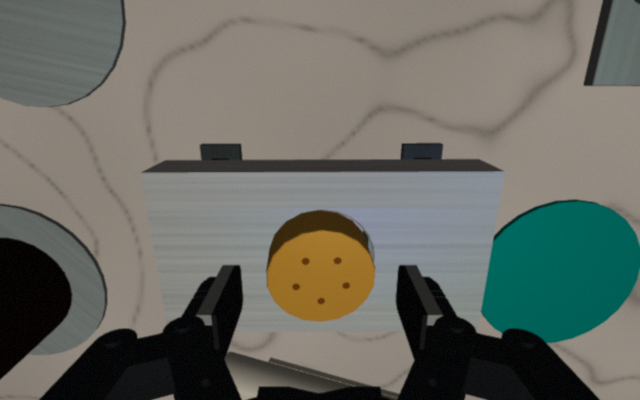

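Run:
```python
from h import *
q=camera_params('side');p=camera_params('wrist');s,R=st();T=s['tcp_pos']
for t in (-.01,-.005,0,.005,.01,.015,.022):
    print(t,[((proj(q,T+R@np.array([t,y,-.0342]))-[280,170])*10+5).round(0).tolist() for y in (.011,-.011)],'wrist',[proj(p,T+R@np.array([t,.011,z])).round(0).tolist() for z in(-.0342,.0342)])
```

```text
-0.01 [[372.0, 358.0], [419.0, 330.0]] wrist [[242.0, 259.0], [398.0, 259.0]]
-0.005 [[372.0, 371.0], [419.0, 343.0]] wrist [[244.0, 254.0], [396.0, 254.0]]
0 [[372.0, 383.0], [419.0, 355.0]] wrist [[246.0, 249.0], [394.0, 249.0]]
0.005 [[372.0, 396.0], [419.0, 368.0]] wrist [[248.0, 244.0], [392.0, 244.0]]
0.01 [[372.0, 408.0], [419.0, 380.0]] wrist [[250.0, 240.0], [390.0, 240.0]]
0.015 [[372.0, 420.0], [419.0, 393.0]] wrist [[252.0, 236.0], [388.0, 236.0]]
0.022 [[372.0, 437.0], [419.0, 410.0]] wrist [[254.0, 230.0], [385.0, 230.0]]
```

Call:
{"method": "jog_arm", "body": {"jaw": [0.2,0.2,0.2,0.2,0.2], "slide": [[0.004,0,0],[0.004,0,0],[0.004,0,0],[0.002,0,0],[0,0,0]], "rot": [[0,0,0],[0,0,0],[0,0,0],[0,0,0],[0,0,0]], "grip_force": 20}}

```text
time: 27.05
tcp_pos: [0.5501, -0.0306, 0.1105]
tool_rot: [-0.546, 0.449, 0.547, 0.449]
force: [-0.4, -0.1, -0.5]
grip_width: 0.0681
```

```bash
python3 q.py
python3 - <<'E'
from h import *
a=grab_frame('side')[:,:,::-1];cv2.imwrite('pics/zj.png',cv2.resize(a[170:230,280:350],None,fx=10,fy=10,interpolation=cv2.INTER_CUBIC))
q=camera_params('side');s,R=st();T=s['tcp_pos']
for t in (-.015,-.01,-.005,0):
    print(t,(T[2]-t).round(4),[((proj(q,T+R@np.array([t,y,-.0342]))-[280,170])*10+5).round(0).tolist() for y in (.011,-.011)])
E
```

```text
27.05 [ 0.5501 -0.0306  0.1105] F [-0.38 -0.05 -0.48] M [-0.004 -0.012  0.031] rel [-0.52 -1.54]
-0.015 0.1257 [[371.0, 381.0], [419.0, 354.0]]
-0.01 0.1207 [[371.0, 394.0], [419.0, 366.0]]
-0.005 0.1157 [[372.0, 406.0], [418.0, 378.0]]
0 0.1107 [[372.0, 418.0], [418.0, 391.0]]
```

View pics/zj.png

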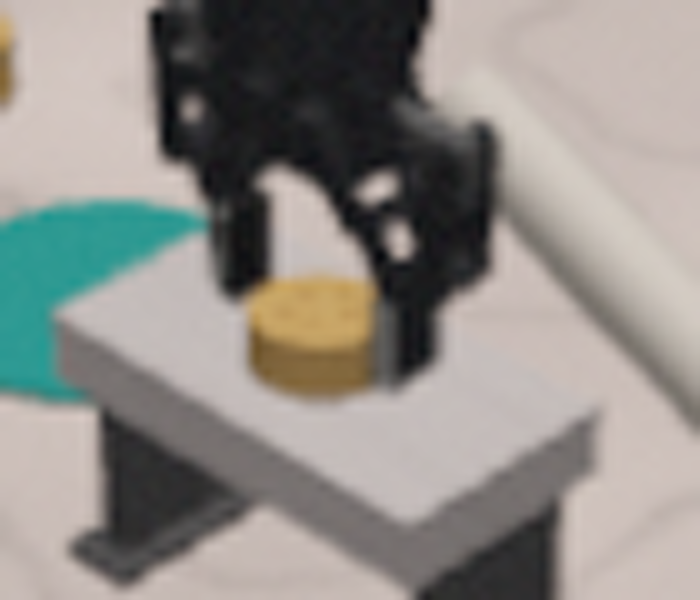

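Call:
{"method": "jog_arm", "body": {"jaw": [0.2,0.2,0.3,0.3,0.3], "slide": [[0.0025,0,0],[0.0015,0,0],[0,0,0],[0,0,0],[0,0,0]], "rot": [[0,0,0],[0,0,0],[0,0,0],[0,0,0],[0,0,0]], "grip_force": 20}}

```text
time: 27.72
tcp_pos: [0.5503, -0.0307, 0.1069]
tool_rot: [0.547, -0.449, -0.546, -0.449]
force: [-0.2, 0.0, -1.0]
grip_width: 0.0598
```

```bash
python3 q.py
python3 - <<'E'
from h import *
a=grab_frame('side')[:,:,::-1];cv2.imwrite('pics/zk.png',cv2.resize(a[170:230,280:350],None,fx=10,fy=10,interpolation=cv2.INTER_CUBIC))
a=grab_frame('wrist')[:,:,::-1];cv2.imwrite('pics/wk.png',a)
q=camera_params('side');s,R=st();T=s['tcp_pos'];print(s['grip_width'])
for t in (-.015,-.01,-.005,0):
    print(t,(T[2]-t).round(4),[((proj(q,T+R@np.array([t,y,-.03]))-[280,170])*10+5).round(0).tolist() for y in (.011,-.011)])
E
```

```text
27.73 [ 0.5503 -0.0307  0.1069] F [-0.23  0.   -0.96] M [-0.008 -0.013  0.035] rel [-0.29 -1.65]
0.05963840782141359
-0.015 0.1219 [[363.0, 385.0], [410.0, 358.0]]
-0.01 0.1169 [[363.0, 398.0], [410.0, 370.0]]
-0.005 0.1119 [[363.0, 410.0], [410.0, 383.0]]
0 0.1069 [[363.0, 423.0], [410.0, 395.0]]
```

View pics/zk.png

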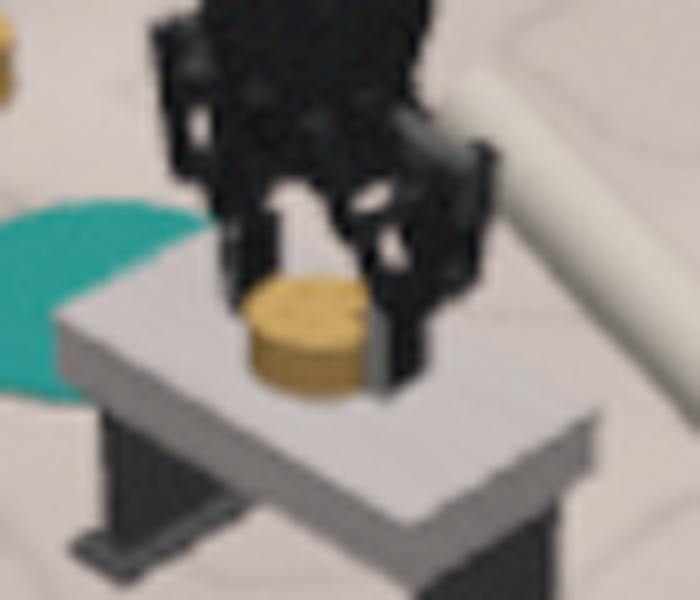

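View pics/wk.png

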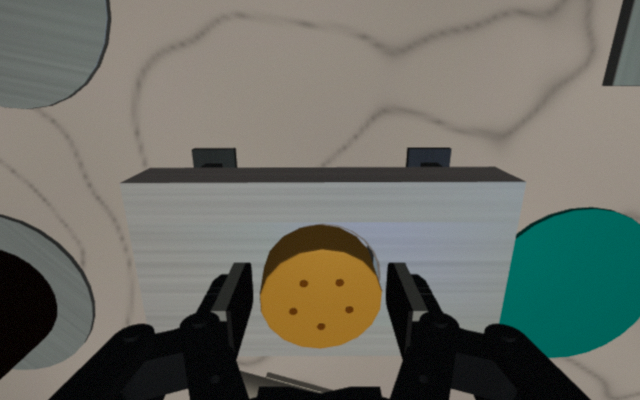

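Call:
{"method": "jog_arm", "body": {"jaw": [0.4,0.5,0.6,0.7,0.8], "slide": [[0,0,0],[0,0,0],[0,0,0],[0,0,0],[0,0,0]], "rot": [[0,0,0],[0,0,0],[0,0,0],[0,0,0],[0,0,0]], "grip_force": 20}}

```text
time: 28.45
tcp_pos: [0.5503, -0.0305, 0.1069]
tool_rot: [-0.546, 0.449, 0.546, 0.449]
force: [-0.0, 1.0, 1.9]
grip_width: 0.049
```

```bash
python3 q.py; python3 sv.py zl
python3 - <<'E'
from h import *
a=grab_frame('wrist')[:,:,::-1];cv2.imwrite('pics/wl.png',a)
E
```

```text
28.45 [ 0.5503 -0.0305  0.1069] F [-0.02  1.01  1.94] M [ 0.23   0.148 -0.03 ] rel [-0.34 -1.49]
```

View pics/wl.png

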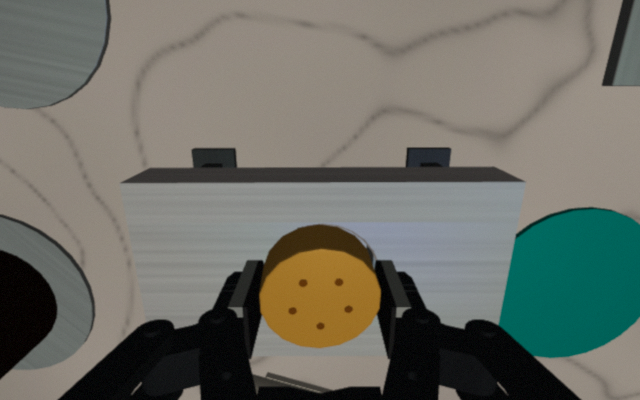

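Call:
{"method": "jog_arm", "body": {"jaw": [1,1,1,1,1], "slide": [[-0.001,0,0],[-0.002,0,0],[-0.003,0,0],[-0.004,0,0],[-0.005,0,0]], "rot": [[0,0,0],[0,0,0],[0,0,0],[0,0,0],[0,0,0]], "grip_force": 20}}

```text
time: 29.18
tcp_pos: [0.5503, -0.0307, 0.1221]
tool_rot: [0.546, -0.449, -0.546, -0.449]
force: [0.7, 0.2, 0.4]
grip_width: 0.0492
```

```bash
python3 q.py
python3 - <<'E'
from h import *
a=grab_frame('side')[:,:,::-1];cv2.imwrite('pics/zm.png',cv2.resize(a[170:230,280:350],None,fx=10,fy=10,interpolation=cv2.INTER_CUBIC))
E
```

```text
29.18 [ 0.5503 -0.0307  0.1221] F [0.72 0.2  0.36] M [ 0.059 -0.024 -0.052] rel [-0.34 -1.69]
```

View pics/zm.png

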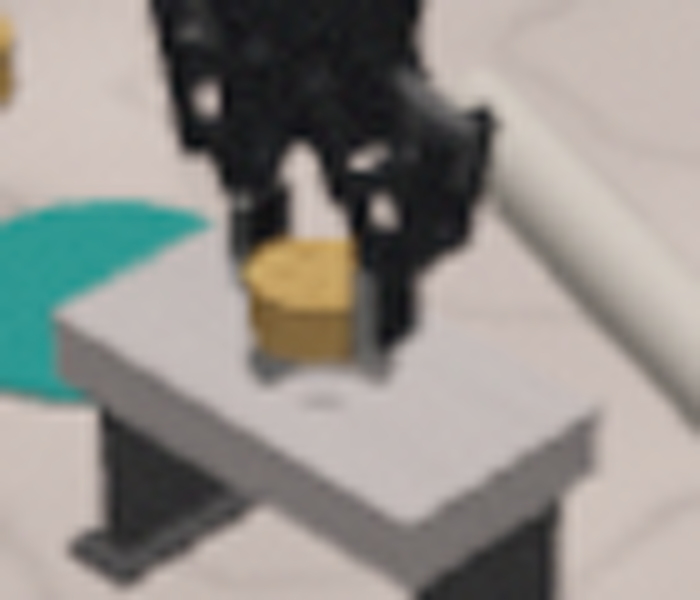

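Run:
```python
from h import *
s,R=st();print(s['joint_positions'].round(2))
for X in [(.4547,-.2536,.17)]:
  for r in rows(X,11.2): print(r.round(4))
# side-check of board
p=camera_params('side');a=cv2.imread('pics/side0.png');b=a.astype(int)
hsv=cv2.cvtColor(a,cv2.COLOR_BGR2HSV)
roi=a[262:302,300:356];
print(onz(p,(327.5,282.5),.005).round(4))
```

```text
[-0.2   0.14  1.82 -0.    1.18 -1.97]
[-0.047   0.1376 -0.1999]
[ 0.0133 -0.0325  0.0724]
[-0.047   0.1376 -0.1999]
[ 0.4527 -0.2626  0.005 ]
```

Call:
{"method": "jog_arm", "body": {"jaw": [1,1,1,1,1], "slide": [[-0.01,0,0],[-0.015,0,0],[-0.015,0,0],[-0.01,0,-0.01],[0,0.01,-0.02]], "rot": [[0,0,0],[0,0,0],[0,0,0],[0,0,0],[0,0,0]]}}

```text
time: 29.85
tcp_pos: [0.5476, -0.0626, 0.1738]
tool_rot: [0.548, -0.448, -0.546, -0.449]
force: [-0.0, -0.7, -0.4]
grip_width: 0.0496
```

```bash
python3 q.py
python3 - <<'E'
from h import *
for r in rows((.4547,-.2536,.17),11.2): print(r.round(4))
E
```

```text
29.85 [ 0.5476 -0.0626  0.1738] F [-0.01 -0.75 -0.37] M [-0.04   0.032 -0.016] rel [ -9.22 -32.43]
[ 0.0037  0.1285 -0.1691]
[ 0.0896 -0.0836  0.1643]
[ 0.0038  0.1282 -0.1693]
```

Call:
{"method": "jog_arm", "body": {"jaw": [1,1,1,1,1], "slide": [[0,0.022,-0.03],[0,0.028,-0.037],[0,0.03,-0.038],[0,0.026,-0.034],[0,0.022,-0.03]], "rot": [[0,0,0],[0,0,0],[0,0,0],[0,0,0],[0,0,0]]}}

```text
time: 30.48
tcp_pos: [0.4527, -0.2548, 0.1725]
tool_rot: [0.547, -0.449, -0.546, -0.449]
force: [0.0, 0.7, -0.9]
grip_width: 0.0495
```

Call:
{"method": "jog_arm", "body": {"jaw": [1,1,1,1,1], "slide": [[0.03,0,0],[0.035,0,0],[0.035,0,0],[0.03,0,0],[0.01,0,0]], "rot": [[0,0,0],[0,0,0],[0,0,0],[0,0,0],[0,0,0]]}}

```text
time: 31.1
tcp_pos: [0.4523, -0.2523, 0.0302]
tool_rot: [-0.545, 0.449, 0.548, 0.449]
force: [0.4, -0.5, -0.3]
grip_width: 0.0494
```

```bash
python3 q.py
python3 - <<'E'
from h import *
a=grab_frame('side')[:,:,::-1];cv2.imwrite('pics/zn.png',cv2.resize(a[220:310,270:390],None,fx=6,fy=6,interpolation=cv2.INTER_CUBIC))
E
```

```text
31.1 [ 0.4523 -0.2523  0.0302] F [ 0.45 -0.47 -0.25] M [0.019 0.029 0.016] rel [-139.55 -200.04]
```

View pics/zn.png

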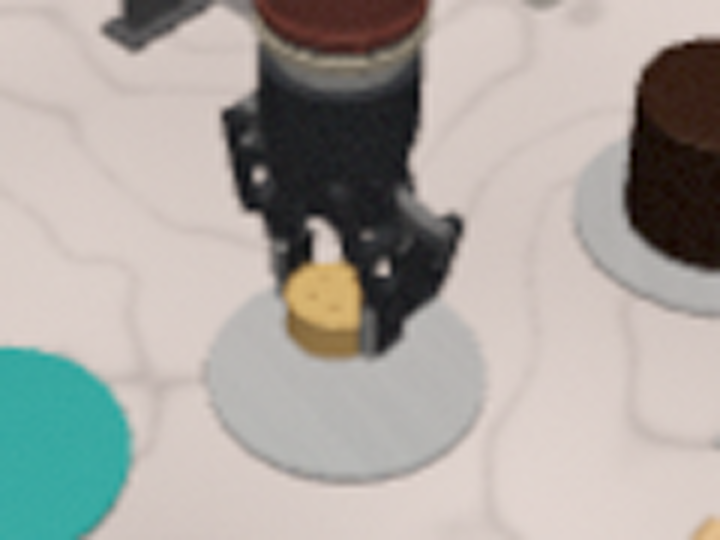

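Call:
{"method": "jog_arm", "body": {"jaw": [1,1,1,1,1], "slide": [[0.008,0,0],[0.006,0,0],[0.004,0,0],[0.002,0,0],[0,0,0]], "rot": [[0,0,0],[0,0,0],[0,0,0],[0,0,0],[0,0,0]]}}

```text
time: 31.78
tcp_pos: [0.4536, -0.2527, 0.0118]
tool_rot: [0.546, -0.449, -0.546, -0.449]
force: [0.2, -0.4, 0.2]
grip_width: 0.0497
```

Call:
{"method": "jog_arm", "body": {"jaw": [1,1,1,1,1], "slide": [[0.001,0,0],[0.001,0,0],[0,0,0],[0,0,0],[0,0,0]], "rot": [[0,0,0],[0,0,0],[0,0,0],[0,0,0],[0,0,0]]}}

```text
time: 32.4
tcp_pos: [0.4536, -0.2527, 0.0098]
tool_rot: [0.546, -0.449, -0.546, -0.449]
force: [0.6, 0.4, -1.1]
grip_width: 0.0495
```

```bash
python3 q.py
python3 - <<'E'
from h import *
a=grab_frame('side')[:,:,::-1];cv2.imwrite('pics/zo.png',cv2.resize(a[220:310,270:390],None,fx=6,fy=6,interpolation=cv2.INTER_CUBIC))
E
```

```text
32.4 [ 0.4536 -0.2527  0.0098] F [ 0.6   0.4  -1.08] M [ 0.004  0.064 -0.021] rel [-138.31 -200.66]
```

View pics/zo.png

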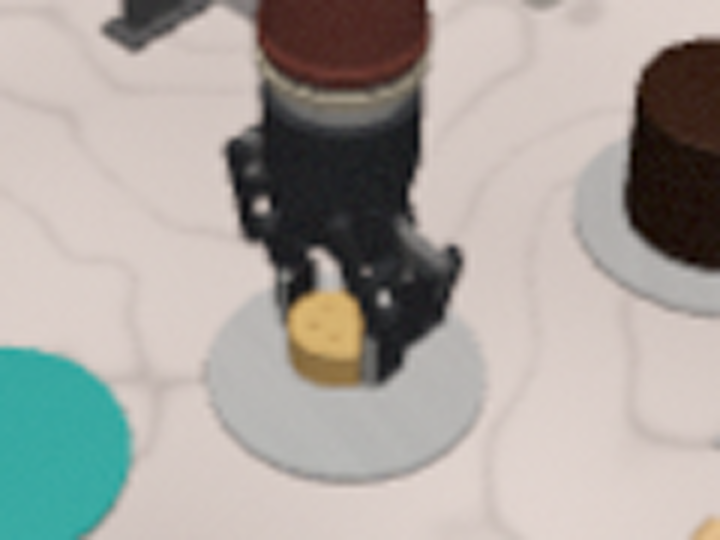

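Call:
{"method": "jog_arm", "body": {"jaw": [1,1,1,1,1], "slide": [[0.001,0,0],[0.001,0,0],[0.0005,0,0],[0,0,0],[0,0,0]], "rot": [[0,0,0],[0,0,0],[0,0,0],[0,0,0],[0,0,0]]}}

```text
time: 33.08
tcp_pos: [0.4536, -0.2527, 0.0073]
tool_rot: [0.546, -0.449, -0.546, -0.449]
force: [0.6, 0.7, -0.4]
grip_width: 0.0491
```

```bash
python3 q.py
```

```text
33.08 [ 0.4536 -0.2527  0.0073] F [ 0.62  0.69 -0.44] M [-0.026  0.046  0.057] rel [-138.32 -200.64]
```

Call:
{"method": "jog_arm", "body": {"jaw": [1,1,1,1,1], "slide": [[0.0005,0,0],[0.0005,0,0],[0.0005,0,0],[0,0,0],[0,0,0]], "rot": [[0,0,0],[0,0,0],[0,0,0],[0,0,0],[0,0,0]]}}

```text
time: 33.7
tcp_pos: [0.4536, -0.2527, 0.0058]
tool_rot: [0.546, -0.449, -0.546, -0.449]
force: [-1.2, 0.4, -0.9]
grip_width: 0.0494
```

```bash
python3 q.py
```

```text
33.7 [ 0.4536 -0.2527  0.0058] F [-1.25  0.43 -0.87] M [ 0.04   0.046 -0.022] rel [-138.33 -200.64]
```

Call:
{"method": "jog_arm", "body": {"jaw": [1,1,1,1,1], "slide": [[0.0005,0,0],[0.0005,0,0],[0.0005,0,0],[0,0,0],[0,0,0]], "rot": [[0,0,0],[0,0,0],[0,0,0],[0,0,0],[0,0,0]]}}

```text
time: 34.33
tcp_pos: [0.4536, -0.2527, 0.0043]
tool_rot: [0.546, -0.449, -0.546, -0.449]
force: [0.2, -1.0, -1.1]
grip_width: 0.0497
```

```bash
python3 q.py
python3 - <<'E'
from h import *
a=grab_frame('side')[:,:,::-1];cv2.imwrite('pics/zp.png',cv2.resize(a[250:300,300:350],None,fx=12,fy=12,interpolation=cv2.INTER_CUBIC))
q=camera_params('side')
for z in (.005,.010): 
  P=np.array([proj(q,(.4536+.025*np.cos(t),-.2527+.025*np.sin(t),z)) for t in np.linspace(0,6.28,100)]);print(z,((P.max(0)-[300,250])*12+6).round(0),((P.min(0)-[300,250])*12+6).round(0))
E
```

```text
34.33 [ 0.4536 -0.2527  0.0043] F [ 0.19 -1.04 -1.06] M [-0.047  0.     0.01 ] rel [-138.33 -200.66]
0.005 [416. 446.] [216. 297.]
0.01 [417. 431.] [216. 283.]
```

View pics/zp.png

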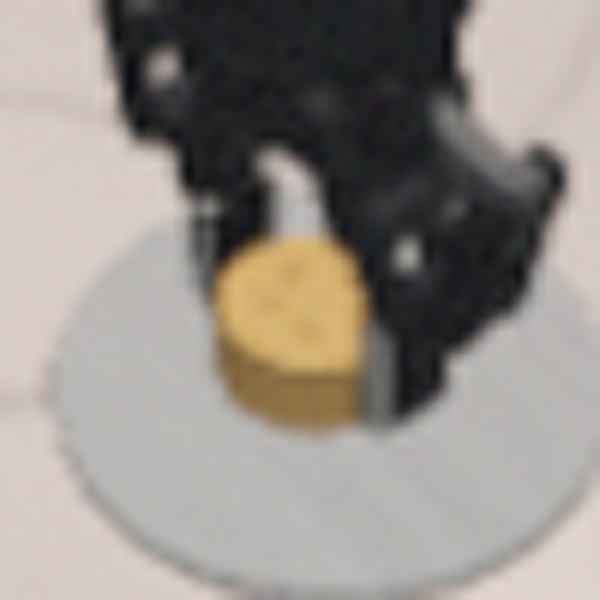

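Call:
{"method": "jog_arm", "body": {"jaw": [1,1,1,1,1], "slide": [[0.0005,0,0],[0.0005,0,0],[0.0005,0,0],[0,0,0],[0,0,0]], "rot": [[0,0,0],[0,0,0],[0,0,0],[0,0,0],[0,0,0]]}}

```text
time: 35.0
tcp_pos: [0.4534, -0.2527, 0.0029]
tool_rot: [-0.546, 0.449, 0.547, 0.449]
force: [-2.7, 0.2, 3.7]
grip_width: 0.0495
```

```bash
python3 q.py
```

```text
35.0 [ 0.4534 -0.2527  0.0029] F [-2.7   0.2   3.67] M [0.157 0.483 0.063] rel [-138.46 -200.64]
```

Call:
{"method": "jog_arm", "body": {"jaw": [1,1,1,1,1], "slide": [[0.0005,0,0],[0.0005,0,0],[0.0005,0,0],[0,0,0],[0,0,0]], "rot": [[0,0,0],[0,0,0],[0,0,0],[0,0,0],[0,0,0]]}}

```text
time: 35.62
tcp_pos: [0.4535, -0.253, 0.002]
tool_rot: [-0.546, 0.449, 0.546, 0.449]
force: [-5.4, 0.0, 10.0]
grip_width: 0.0492
```

```bash
python3 q.py
```

```text
35.62 [ 0.4535 -0.253   0.002 ] F [-5.38  0.05  9.98] M [0.343 0.849 0.08 ] rel [-138.44 -200.94]
```

Call:
{"method": "jog_arm", "body": {"jaw": [1,1,1,1,1], "slide": [[-0.0007,0,0],[-0.0007,0,0],[0,0,0],[0,0,0],[0,0,0]], "rot": [[0,0,0],[0,0,0],[0,0,0],[0,0,0],[0,0,0]]}}

```text
time: 36.25
tcp_pos: [0.4537, -0.2527, 0.0027]
tool_rot: [0.547, -0.449, -0.546, -0.449]
force: [-0.7, -1.2, 0.5]
grip_width: 0.0492
```

```bash
python3 q.py; python3 sv.py zq
python3 - <<'E'
from h import *
a=grab_frame('side')[:,:,::-1];cv2.imwrite('pics/zq.png',cv2.resize(a[250:300,300:350],None,fx=12,fy=12,interpolation=cv2.INTER_CUBIC))
E
```

```text
36.25 [ 0.4537 -0.2527  0.0027] F [-0.73 -1.2   0.52] M [-0.037 -0.054 -0.021] rel [-138.18 -200.68]
```

View pics/zq.png

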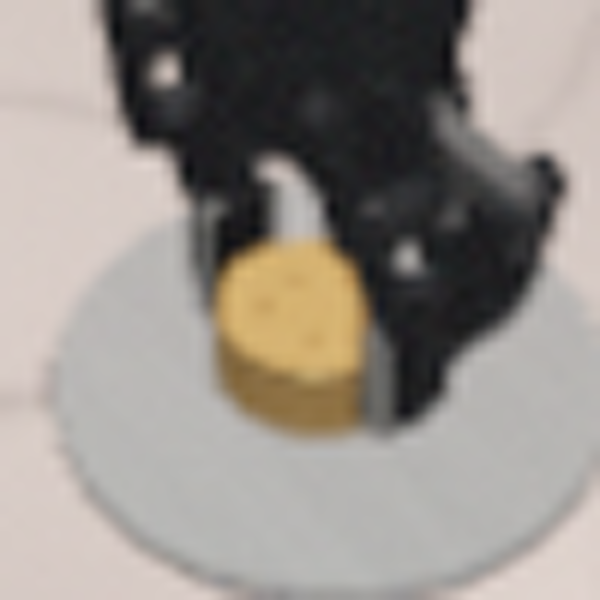

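Call:
{"method": "jog_arm", "body": {"jaw": [0.4,0.35,0.3,0.2,0.1], "slide": [[0,0,0],[0,0,0],[0,0,0],[0,0,0],[0,0,0]], "rot": [[0,0,0],[0,0,0],[0,0,0],[0,0,0],[0,0,0]]}}

```text
time: 36.98
tcp_pos: [0.4536, -0.2527, 0.0027]
tool_rot: [-0.546, 0.449, 0.546, 0.449]
force: [0.5, 0.1, -0.5]
grip_width: 0.077
```

Call:
{"method": "jog_arm", "body": {"jaw": [0,0,0,0,0], "slide": [[-0.01,0,0],[-0.03,0,0],[-0.05,0,0],[-0.05,0,0],[-0.02,0,0]], "rot": [[0,0,0],[0,0,0],[0,0,0],[0,0,0],[0,0,0]]}}

```text
time: 37.6
tcp_pos: [0.4552, -0.2539, 0.1674]
tool_rot: [0.549, -0.449, -0.544, -0.449]
force: [0.3, -0.3, 0.1]
grip_width: 0.0855
```

```bash
python3 q.py
python3 - <<'E'
from h import *
a=grab_frame('side')[:,:,::-1];cv2.imwrite('pics/sr.png',a);cv2.imwrite('pics/zr.png',cv2.resize(a[235:310,280:380],None,fx=7,fy=7,interpolation=cv2.INTER_CUBIC))
a=grab_frame('top')[:,:,::-1];cv2.imwrite('pics/tr.png',a)
a=grab_frame('wrist')[:,:,::-1];cv2.imwrite('pics/wr.png',a)
E
```

```text
37.6 [ 0.4552 -0.2539  0.1674] F [ 0.33 -0.28  0.12] M [-0.016 -0.008 -0.079] rel [-136.93 -202.17]
```

View pics/sr.png

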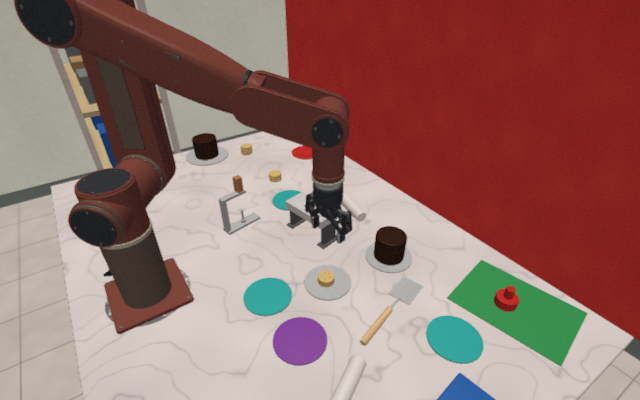

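View pics/zr.png

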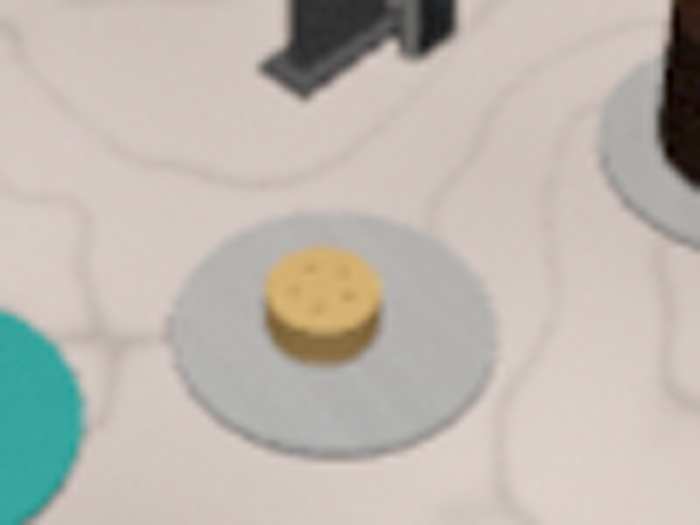

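View pics/wr.png

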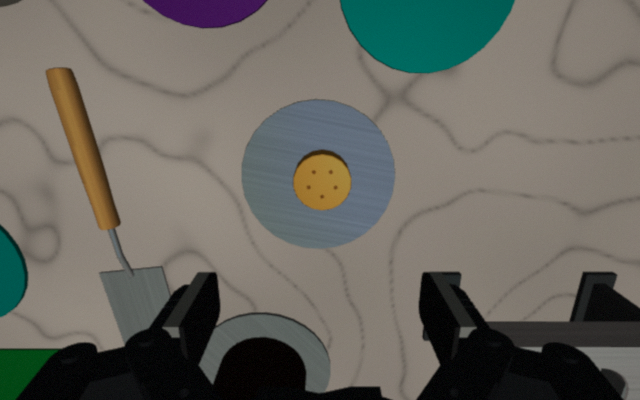

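Call:
{"method": "jog_arm", "body": {"jaw": [0,0,0,0,0], "slide": [[-0.03,0,0],[-0.03,0,0],[-0.02,0,0],[0,0,0],[0,0,0]], "rot": [[0,0,0],[0,0,0],[0,0,0],[0,0,0],[0,0,0]]}}

```text
time: 38.38
tcp_pos: [0.4528, -0.2521, 0.2406]
tool_rot: [-0.545, 0.449, 0.548, 0.449]
force: [-0.2, -0.6, -0.4]
grip_width: 0.0853
```

```bash
python3 q.py
python3 - <<'E'
from h import *
a=grab_frame('side')[:,:,::-1];cv2.imwrite('pics/sz.png',a);b=cv2.imread('pics/side0.png')
d=cv2.absdiff(a.copy(),b).max(2)
for n,(x0,y0,x1,y1) in dict(cake1=(365,225,413,272),knife=(360,275,425,345),pin2=(330,355,366,400),stack=(266,168,284,183),stack2=(239,142,254,156),cake2=(186,132,230,164)).items():
    print(n,d[y0:y1,x0:x1].mean().round(1),(d[y0:y1,x0:x1]>40).sum())
c=np.hstack([b,a]);cv2.imwrite('pics/cmp.png',cv2.resize(a,None,fx=1.25,fy=1.25))
E
```

```text
38.38 [ 0.4528 -0.2521  0.2406] F [-0.22 -0.61 -0.41] M [0.029 0.062 0.046] rel [-139.  -199.9]
cake1 10.2 0
knife 13.2 0
pin2 13.2 0
stack 12.9 0
stack2 13.1 2
cake2 10.3 0
```

View pics/cmp.png

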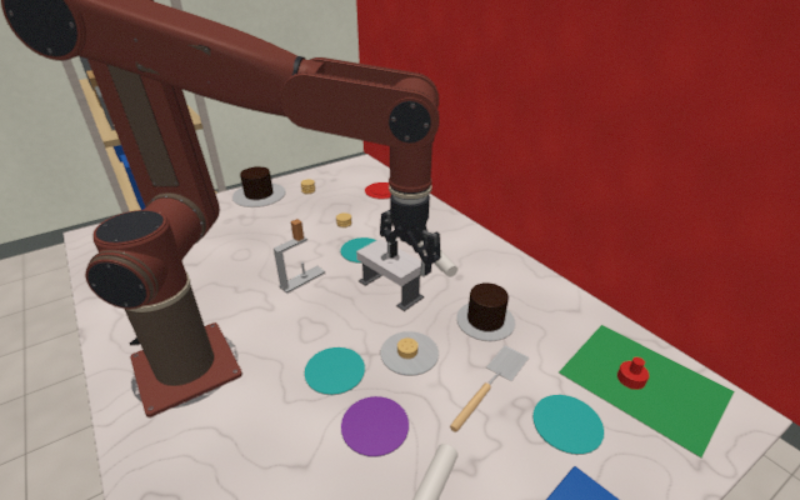

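```bash
python3 -c "
from cell import robot
print(robot.job_done())"
```

```text
the job is handed in; nothing more can be done
None
```

The shortbread lies flat and uncracked on the steel cake board, near its centre, and the knock-out tool stands upright on the table clear of the mould. I handed the job in at about 38 s, but the push-up did not go cleanly.

**What I did:** I brought the tool in from the -x side and found the hole about 4.4 mm off the axis towards -x. I confirmed it by feeling its walls sideways, at under 3 N. I then pushed the shortbread up at about 8 N, lowered and withdrew the tool, and stood it at roughly (0.37, 0.15). After that I lifted the shortbread with a 20 N grip, laid it on the board and let go.

**What went wrong or disagreed:**
- **Push-up:** The camera and the force model disagreed by 2–3 mm on how far the shortbread had risen, and I added about 1 mm too much. It popped loose and tilted on the rod. When I lowered the rod it settled level back in the pocket. It was still held there after I withdrew the tool, with about 16.5 mm above the rim by the side view.
- **Finger length:** In the pictures the fingertips stood about 10 mm behind the TCP, not 22 mm ahead of it. My first attempt to grip the shortbread closed on air just above it, without contact force. I went lower by eye and the second grip held.
- **Placing:** The shortbread pressed on the board with about 10 N for a moment. I backed off to 0.5 N before letting go.

**Last checks:** The side view before and after shows the cakes, biscuit stacks and palette knife unmoved. The rolling pin by the mould was partly behind the arm in my last picture; I did not compare it, but the arm never went close to it.

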